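Set up the cooking corner: recipe board and fallen jars

ROBOT

A 6-joint arm with a two-finger parallel gripper is mounted at the origin on a cart in front of the work surface, level with it; the furniture and walls round the work are solid. World frame = base frame: x ahead of the robot, y to its left, z up, the work surface at z = 0. Lengths are in m, angles in degrees, forces in N, time in s.
With the tool pointing down it reaches from about 0.25 to 0.725 m from the base axis. Payload 9.7 kg.
Tool frame: the origin (TCP) lies at the very end of the fingers, on their centre line; the grasp point (between the pads) lies 19 mm behind it; z points along the fingers, y is the line along which they close (so a half turn about z gives the same grasp; the last joint's range is limited). The gripper opens to 85 mm and grips with 20 to 120 N. Pads are 22 mm wide; open, the fingers measure 114 mm over their backs; the gripper's body (76 mm by 85 mm) begins 54 mm behind the grasp point. The pads swing forward as they close: fully open they stand 13 mm farther back than shut.
Start: joints at [-65.776, 4.979, 10.078, 95.1, 0, 90], TCP at [0.226, -0.502, 0.231] pointing down, gripper open.
Joint ranges: [-179.16, 179.16], [-48.56, 103.87], [-65.8, 70.77], [-126.05, 130.52], [-82.76, 87.17], [-180, 180]. Speed limits (degrees/s): [127.2, 127.2, 147.25, 180, 180, 180].

INTERFACE

Orientations are given as [roll, pitch, yaw] about the fixed x, y, z axes, in that order (R = Rz(yaw) Ry(pitch) Rx(roll)).
In Python, from workcell import bot gives the robot as it stands.
- The arm moves only by the tool arm_command, never from a script. Its argument "series" is a list of rows, each a list of 4 numbers: the shift along the tool's x, y, z in m, then the turn about the tool's z in rad. A call has exactly 5 rows; each row is the pose to reach, as a shift and turn from the pose commanded when the call began, along the tool's axes at that moment; what a row does not reach only later rows make up. A row lasts 1/10 s, in which the tool goes at most 50 mm and 8.59 degrees, less where a joint would pass 70% of its speed; a pose out of reach is approached as far as the arm can. A call with a gripper value outside its range is refused whole. "hand" is the finger opening in m, from 0 to 0.0854, set as the call begins (left out, the last holds). The fingers move at their own pace and stop on an object; "grip_force" is the grip in N (left out, the last holds). Time passes only in rows, so rows that repeat a pose let the fingers close, or fill a call up. It gives the time, the measured TCP pose, the force, the opening and the grip force at its end, in the units of the state.
- bot.get_obs(): the state, without advancing time (a new reading comes with each control period).
- bot.camera(name): name is "scene" or "top" or "wrist"; returns a dict with "color" (400x640x3 uint8, blue, green, red), "camera_matrix" (3x3 intrinsics, pixels), "xyz" and "orientation" of the camera in the world; the wrist camera has in their place "T_tool_cam" (4x4, takes a point from camera to tool coordinates, whose origin is the TCP and whose axes are the flange's). Camera axes: x right, y up, looking along -z (the intrinsics and any distortion apply to the point x, -y, -z); pixel columns grow to the right and rows downward; lengths in m; the calibration is good to about 2 mm. The wrist camera is an equidistant fisheye: a pixel r from the principal point sees the ray r / f radians off the axis. A picture is of the moment at which its call begins: read the wrist's pose just before it. There is no depth.
- bot.job_done(): hands the job in; it is judged then, once.
Trained networks look in the newest picture that a camera, given by its name, has taken for a name from the list of things; names that differ only in an ending like _2 or _b are one class to them, and where a whole thing is asked for, a point or a joint stands for the part that bears it (a point fixed in the world has none). Each returns a list of dicts, best first, with "confidence" (0 to 1); they miss things now and then, are a little off and sometimes report something else, mostly with a low value. They report only what shows in the picture. A call takes as long as a camera call.
- bot.find_in(camera, target): "location" ([column, row] in pixels, amid what is visible of it).
- bot.mark_of(camera, target): "location" ([column, row] in pixels: a listed point, or the origin of a listed thing).
The state is a dict: "time": time; "q": joint angles; "qd": joint speeds; "joint_efforts": joint torques, N m; "ee_pos": TCP position; "tcp_rot": TCP orientation; "wrist_force": force on the tool from outside, world axes, zero at the start; "torque": the same for the moment, N m; "opening": finger opening in m; "grasp_force": force on a finger pad.
Only numpy, scipy, OpenCV 4.12 (cv2) and the standard library are available. Lean on these libraries where they do the work, as an engineer would, in place of code of your own. Each camera call takes 0.05 s, during which the arm holds its last target. There are 200 camera calls.

TASK

Get the worktop ready for cooking: swing the folded leg of the recipe board fully out while the board still lies face down, then stand the board up on the worktop, leaning back on that leg with its face towards you (the robot); the tab on its top edge is there to lift it by. Stand every fallen jar upright on the slim wooden serving board, in any order, well inside its edges, and leave the tea light, garlic, peg, tin and cheese where they are.

Things in the scene. Friction and masses are not known exactly. Their poses are not given: they have to be found in the camera images.
- recipe_board: Wooden recipe board, 0.33 kg, lying face down, its top edge towards the robot. Panel 170 long (own x -75 top to 95 mm bottom), 120 wide (own y), 14 thick (own z: 0 face, 14 back). Origin on the face, mid width. Own x points from top to bottom edge, z out of the back. Stands on bottom edge and leg foot, leaning back about 25 degrees
- recipe_grip (a point): Middle of the carry tab (36 mm wide along the board's own y, 8 mm thick, 36 mm long, dark wood), 24 mm from its hinge. At the start it sticks straight up at the top edge, its top 49 mm above the worktop. Lifted by it, the board swings freely down and hangs below; a light hinge (0.012 N m, tab turns from upright past in line with the panel)
- recipe_top (a point): Hinge line of the carry tab, just beyond the top edge: own x -81, z 10 mm (176 mm from the bottom edge); it turns with the board.
- recipe_hinge (a point): Hinge of the leg, on the board's back, 115 mm from the bottom edge, 6.5 mm above the back; the hinge line runs along the board's own y.
- recipe_foot (a point): Centre of the foot block at the leg's free end: 111 mm along the leg from the hinge, 6 mm above its mid line. Block 24 mm wide (along the board's own y), 14 mm along the leg, 20 mm high; folded, its underside is 2.5 mm and its top 22.5 mm above the board's back. The leg is a darker bar 24 mm wide, 8 mm thick
- recipe_leg (a joint): Angle of the leg: 0 folded (starts at 0 to 0.2) flat on the board's back, grows as its free end (at the bottom edge, which it overhangs by 3 mm) lifts off; stop at 1.01 rad (58 degrees). A stiff hinge (0.05 N m): it stays where it is left.
- front_edge (a point): Fixed point on the front edge of the worktop before the recipe board; its axes are the world's: x ahead of the robot, y to its left. To the right of it a fixed steel drip lip, 7 mm wide and 14 mm high, runs along the edge before the jars.
- serving_board: Fixed slim wooden plank on the worktop, before the grey drying mat, 100 mm (own x) by 300 mm (own y), top 12 mm above the worktop. Origin: centre of its underside
- tall_jar: Squarish glass jar with a yellow lid, 62x62x109 mm, about 0.37 kg. Starts lying on one flat side, top to the robot's right. Origin: centre of its base; own z runs from base to top, so z points up when it stands. It may be absent (None).
- short_jar: Squarish glass jar with a grey lid, 60x60x89 mm, about 0.26 kg. Starts lying on one flat side, top to the robot's right. Origin: centre of its base; own z runs from base to top, so z points up when it stands. It may be absent (None).
- spice_jar_a: Slender squarish spice jar with a pale cap, 43x43x109 mm, about 0.11 kg. Starts lying on one flat side, top to the robot's right. Origin: centre of its base; own z runs from base to top, so z points up when it stands. It may be absent (None).
- spice_jar_b: A second spice jar just like spice_jar_a, 43x43x109 mm. Starts lying on one flat side, top to the robot's right. Origin: centre of its base; own z runs from base to top, so z points up when it stands. It may be absent (None).
- candle: Tea light in a metal cup, 38 mm across, 15 mm high. Bystander.
- garlic: Garlic bulb, 55 mm. Bystander; origin under its centre.
- pegs: Wooden clothes peg, 72 mm long, lying flat. Bystander.
- corn_tin: Round food tin, 58 mm across, 72 mm high, standing. Bystander; origin under its centre.
- cheese: Packet of cheese, 73x102x37 mm, lying flat. Bystander; origin under its centre.

How it is judged:
By the outcome, as a careful person would: the job done as asked, in the order asked, and still so for the second after the job is handed in, with the robot touching nothing.
Of tall_jar, short_jar, spice_jar_a, spice_jar_b only 3 to 4 are there at a start; the rules pass over those that are not, and their reading is None.
At some moment in a run one of tall_jar, short_jar may be knocked a few centimetres aside while the robot is not near it.
Once in a run the grip may slacken for a moment while it holds something.
It also fails if it takes over 210 s, if anything falls off the work surface, if the arm or the gripper's body presses on something with over 40 N, if the wrist force passes 120 N, or if a joint passes its speed limit or range.

## Working session

There is one attempt and no reset: what is moved stays moved. The work goes in short steps, Python scripts to look and compute and a tool call to move; the robot and the scene stay as the last step left them, time stands still between calls to the robot, and variables do not carry over. Pictures are saved under pics/ and viewed, at most 14 in all, crops included, and the job is handed in when it is done.

Besides the shell and the picture viewer there is one more tool, called as name(argument=value, ...), one argument or row to a line, values as JSON. arm_command: Moves the arm, as the interface text tells. Its arguments: {"type":"object","properties":{"series":{"type":"array"},"hand":{"type":"number"},"grip_force":{"type":"number"}},"required":["series"]}

```bash
ls; mkdir -p pics; cat > h.py <<'E'
import numpy as np, cv2
from workcell import bot
from scipy.spatial.transform import Rotation as R
def rot(o): return R.from_euler('xyz',o,degrees=True).as_matrix()
def pose(cam,o=None,c=None):
    if cam!='wrist': 
        return rot(c['orientation']) if np.ndim(c['orientation'])==1 else np.array(c['orientation']), np.array(c['xyz'])
    T=np.eye(4);T[:3,:3]=rot(o['tcp_rot']);T[:3,3]=o['ee_pos'];T=T@np.array(c['T_tool_cam']);return T[:3,:3],T[:3,3]
class Cam:
    def __init__(s,name):
        s.name=name;s.o=bot.get_obs();s.c=bot.camera(name);s.Rm,s.t=pose(name,s.o,s.c);s.K=np.array(s.c['camera_matrix'])
        s.img=s.c['color']
    def ray(s,p):
        u,v=(p[0]-s.K[0,2])/s.K[0,0],(p[1]-s.K[1,2])/s.K[1,1]
        if s.name=='wrist':
            r=np.hypot(u,v)+1e-12;d=np.array([u/r*np.sin(r),v/r*np.sin(r),np.cos(r)])
        else: 
            if s.c.get('distortion') is not None: u,v=cv2.undistortPoints(np.array([[p]],float),s.K,np.array(s.c['distortion']))[0,0]
            d=np.array([u,v,1.])
        return s.Rm@(d*[1,-1,-1])
    def at(s,p,z):
        d=s.ray(p);return s.t+d*(z-s.t[2])/d[2]
    def proj(s,P):
        q=s.Rm.T@(np.array(P)-s.t)*[1,-1,-1]
        if s.name=='wrist':
            r=np.hypot(q[0],q[1]);th=np.arctan2(r,q[2]);return s.K[:2,2]+np.array([s.K[0,0],s.K[1,1]])*q[:2]/r*th
        return s.K[:2,2]+np.array([s.K[0,0],s.K[1,1]])*q[:2]/q[2]
E
python3 - <<'E'
from h import *
np.set_printoptions(precision=3,suppress=True)
o=bot.get_obs();print(o)
names="recipe_board recipe_grip recipe_top recipe_hinge recipe_foot front_edge serving_board tall_jar short_jar spice_jar_a candle garlic pegs corn_tin cheese".split()
for n in ['scene','top','wrist']:
    c=Cam(n);cv2.imwrite(f'pics/{n}0.png',c.img);print(n,[k for k in c.c if k!='color'],c.t,c.c.get('orientation'),c.K.tolist(),c.c.get('T_tool_cam'))
    for m in names:
        if n=='wrist':break
        f=bot.find_in(n,m) if m not in('front_edge',) else []
        k=bot.mark_of(n,m)
        print(m,[(np.round(x['location']),round(x['confidence'],2)) for x in f][:4],'|',[(np.round(x['location'],1),round(x['confidence'],2),c.at(x['location'],0)[:2]) for x in k][:3])
print(bot.get_obs()['time'])
E
```

```text
pics
{'time': 0.0, 'q': array([-65.773,   5.011,  10.034,  95.099,   0.002,  89.999]), 'qd': array([-0.092, -0.012, -0.026,  0.004, -0.045,  0.041]), 'joint_efforts': array([ -0.   , -52.039,  46.48 ,   0.016,  -0.   ,   0.   ]), 'ee_pos': array([ 0.226, -0.501,  0.231]), 'tcp_rot': array([-179.924,   -0.002,   24.228]), 'wrist_force': array([-0.195,  0.222, -0.396]), 'torque': array([ 0.014, -0.041,  0.001]), 'grasp_force': 0.0, 'opening': 0.08536830660461958}
scene ['camera_matrix', 'xyz', 'orientation'] [-0.142 -0.716  0.549] [ 59.923   0.532 -49.327] [[375.68784726527394, 0.0, 322.95562166904676], [0.0, 375.68784726527394, 204.89289179854634], [0.0, 0.0, 1.0]] None
recipe_board [(array([271., 188.]), 0.82), (array([375., 308.]), 0.68)] | [(array([269.7, 189.5]), 0.91, array([0.54 , 0.098]))]
recipe_grip [(array([254., 193.]), 0.72), (array([280., 176.]), 0.41)] | [(array([253.8, 190.9]), 0.54, array([0.501, 0.129]))]
recipe_top [(array([266., 192.]), 0.92)] | [(array([252.1, 197.7]), 0.62, array([0.469, 0.099]))]
recipe_hinge [(array([271., 188.]), 0.75)] | [(array([268.7, 186. ]
[... 3236 characters left out ...]
., 235.]), 0.32)] | [(array([294.5, 120. ]), 0.76, array([ 0.661, -0.099]))]
pegs [] | [(array([434.4, 259.8]), 0.72, array([ 0.33 , -0.437]))]
corn_tin [(array([339., 115.]), 0.65)] | [(array([338.7, 117.7]), 0.81, array([ 0.668, -0.206]))]
cheese [(array([404., 135.]), 0.65)] | [(array([400.9, 140.9]), 0.64, array([ 0.613, -0.356])), (array([386.3, 235.3]), 0.39, array([ 0.386, -0.323]))]
wrist ['camera_matrix', 'T_tool_cam'] [ 0.287 -0.474  0.373] None [[309.70691628693146, 0.0, 318.2016114941451], [0.0, 309.70691628693146, 196.69544736838105], [0.0, 0.0, 1.0]] [[-0.001  0.963  0.269  0.068]
 [ 1.     0.001  0.     0.   ]
 [-0.     0.269 -0.963 -0.141]
 [ 0.     0.     0.     1.   ]]
3.05
```

View pics/scene0.png

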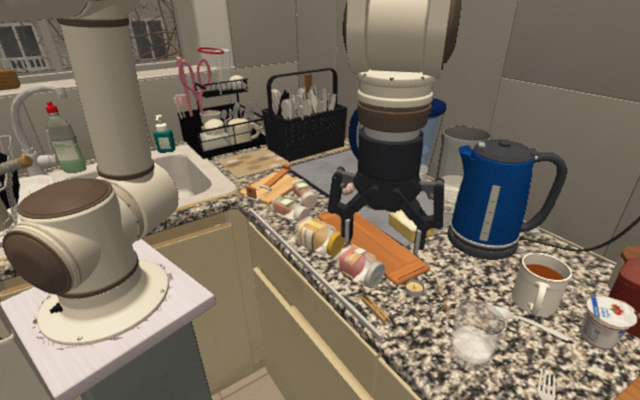

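View pics/top0.png

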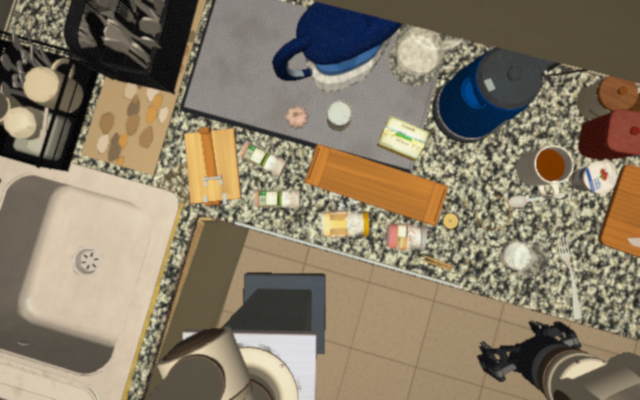

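```bash
python3 - <<'E'
import cv2
i=cv2.imread('pics/top0.png')[100:290,180:460];cv2.imwrite('pics/topc.png',cv2.resize(i,None,fx=2.8,fy=2.8,interpolation=cv2.INTER_CUBIC))
E
```

```text
(no output)
```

View pics/topc.png

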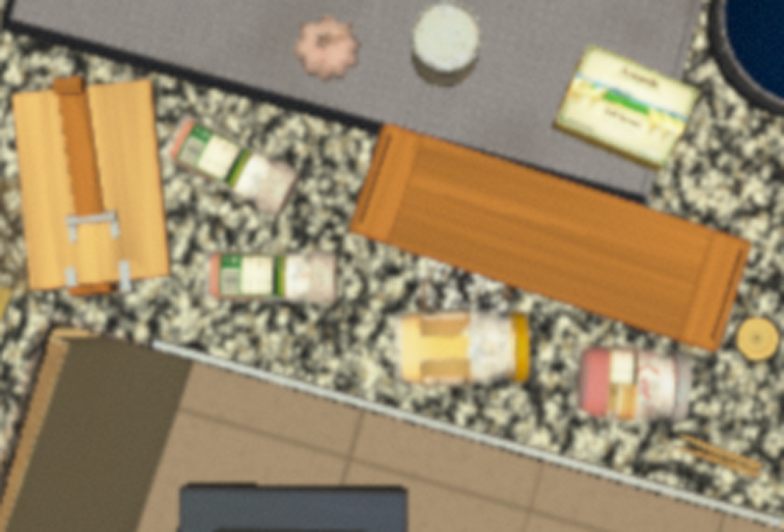

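```bash
cat >> h.py <<'E'
def go(x,y,z,yaw,o=None,yaw0=None,p0=None):
    o=o or bot.get_obs(); Rm=rot([180,0,o['tcp_rot'][2] if yaw0 is None else yaw0])
    d=Rm.T@(np.array([x,y,z])-(o['ee_pos'] if p0 is None else np.array(p0)))
    t=-(yaw-o['tcp_rot'][2]+180)%360-180 if False else -(((yaw-(o['tcp_rot'][2] if yaw0 is None else yaw0))+180)%360-180)
    return np.round([*d,np.radians(t)],4)
E
python3 - <<'E'
from h import *
np.set_printoptions(precision=4,suppress=True)
c=Cam('top')
f=lambda p,z: c.at((p[0]/2.8+180-.3,p[1]/2.8+100-.3),z)[:2]
def rep(n,z,*ps):
    q=[f(p,z) for p in ps];print(n,*q)
    return q
rep('recipe TL,TR,BR,BL',.014,(13,95),(150,80),(168,275),(32,290))
rep('foot top',.04,(69,85)); rep('hinge',.022,(92,217)); rep('tab',.049,(95,290))
q=rep('serv',.012,(384,125),(750,242),(712,351),(350,232));print(np.mean(q,0))
rep('spiceA ends', .0215,(178,143),(283,193)); 
rep('spiceB',.0215,(210,275),(336,276))
rep('tall',.031,(402,346),(529,348))
rep('short',.03,(583,381),(690,386))
rep('tall box',.05,(402,315),(527,315),(527,381),(402,381))
rep('cand',.015,(757,340));rep('peg',.005,(685,438),(760,468)); rep('edge',.0,(155,345)); rep('edge2',.014,(784,517))
for t in [(0.6,0.1,.25,90),(0.5,-.05,.25,90)]: print(go(*t))
E
```

```text
recipe TL,TR,BR,BL [0.6219 0.1641] [0.6362 0.0465] [0.4695 0.027 ] [0.455  0.1427]
foot top [0.6258 0.1081]
hinge [0.5173 0.0909]
tab [0.4551 0.079 ]
serv [ 0.6002 -0.1543] [ 0.5045 -0.4645] [ 0.4123 -0.4328] [ 0.5083 -0.1268]
[ 0.5063 -0.2946]
spiceA ends [0.5811 0.0196] [ 0.5398 -0.0703]
spiceB [ 0.4697 -0.0101] [ 0.4704 -0.1163]
tall [ 0.4129 -0.1726] [ 0.4129 -0.2775]
short [ 0.3864 -0.3223] [ 0.3838 -0.4101]
tall box [ 0.4385 -0.1724] [ 0.44   -0.2737] [ 0.3867 -0.2742] [ 0.3851 -0.1732]
cand [ 0.4222 -0.4695]
peg [ 0.3386 -0.4121] [ 0.3146 -0.475 ]
edge [0.4097 0.0397]
edge2 [ 0.2757 -0.4921]
[ 0.5882 -0.395  -0.0187 -1.148 ]
[ 0.4354 -0.2993 -0.0187 -1.148 ]
```

arm_command(
  series=[
    [0.03,-0.019,0,0],
    [0.07,-0.044,0,0],
    [0.11,-0.07,0,0],
    [0.15,-0.095,0,0],
    [0.19,-0.12,0,0],
  ],
  hand=0.05,
  grip_force=20,
)

```text
time: 3.6
ee_pos: [0.3503, -0.3126, 0.2315]
tcp_rot: [180.0, -0.0, 24.2]
wrist_force: [0.7, -0.5, 0.5]
opening: 0.0499
grasp_force: 0.0
```

arm_command(
  series=[
    [0.038,-0.024,0,0],
    [0.076,-0.048,0,0],
    [0.114,-0.072,0,0],
    [0.152,-0.097,0,0],
    [0.19,-0.121,0,0],
  ],
)

```text
time: 4.1
ee_pos: [0.474, -0.1241, 0.2315]
tcp_rot: [180.0, -0.0, 24.2]
wrist_force: [1.1, -0.5, -0.1]
opening: 0.05
grasp_force: 0.0
```

arm_command(
  series=[
    [0.038,-0.024,0,0.06],
    [0.076,-0.048,0,0.12],
    [0.114,-0.072,0,0.18],
    [0.14,-0.09,0.01,0.24],
    [0.155,-0.1,0.03,0.3],
  ],
)

```text
time: 4.6
ee_pos: [0.5752, 0.0314, 0.2019]
tcp_rot: [-180.0, -0.1, 7.0]
wrist_force: [-0.4, -1.4, -0.7]
opening: 0.0502
grasp_force: 0.0
```

arm_command(
  series=[
    [0,0,0,0],
    [0,0,0,0],
    [0,0,0,0],
    [0,0,0,0],
    [0,0,0,0],
  ],
)

```text
time: 5.1
ee_pos: [0.5737, 0.0282, 0.2022]
tcp_rot: [180.0, -0.1, 7.0]
wrist_force: [1.0, -0.8, 0.7]
opening: 0.0498
grasp_force: 0.0
```

```bash
cat > look.py <<'E'
import sys
from h import *
np.set_printoptions(precision=4,suppress=True)
def look(cam,items,name=None,crop=None,s=2,show=True):
    c=Cam(cam)
    if name:
        i=c.img if crop is None else c.img[crop[1]:crop[3],crop[0]:crop[2]]
        cv2.imwrite('pics/'+name+'.png',cv2.resize(i,None,fx=s,fy=s,interpolation=cv2.INTER_CUBIC) if s!=1 else i)
    for n,z in items:
        for k in bot.mark_of(cam,n)[:3]: print('mark',n,np.round(k['location']),round(k['confidence'],2),c.at(k['location'],z))
    o=c.o;print('t',o['time'],o['ee_pos'],o['tcp_rot'],'F',o['wrist_force'],'op',o['opening'],o['grasp_force'])
    return c
E
python3 - <<'E'
from look import *
c=look('wrist',[('recipe_foot',.03),('recipe_hinge',.0205),('recipe_top',.01),('recipe_grip',.034),('spice_jar_a',.0215)],'w1',s=1)
print(go(.626,.106,.025,7))
E
```

```text
mark recipe_foot [245. 124.] 0.93 [0.6216 0.1092 0.03  ]
mark recipe_hinge [254. 220.] 0.9 [0.5159 0.0933 0.0205]
mark recipe_top [261. 261.] 0.74 [0.4596 0.0843 0.01  ]
mark recipe_grip [257. 275.] 0.5 [0.4533 0.0853 0.034 ]
mark spice_jar_a [339. 266.] 0.59 [ 0.471  -0.0094  0.0215]
mark spice_jar_a [322. 165.] 0.57 [0.5864 0.025  0.0215]
mark spice_jar_a [532. 247.] 0.39 [ 0.516  -0.2774  0.0215]
t 5.1 [0.5737 0.0282 0.2022] [179.9939  -0.08     6.9952] F [ 0.9754 -0.7811  0.7254] op 0.04975477085678129 0.0
[ 0.0614 -0.0702  0.1764  0.0005]
```

View pics/w1.png

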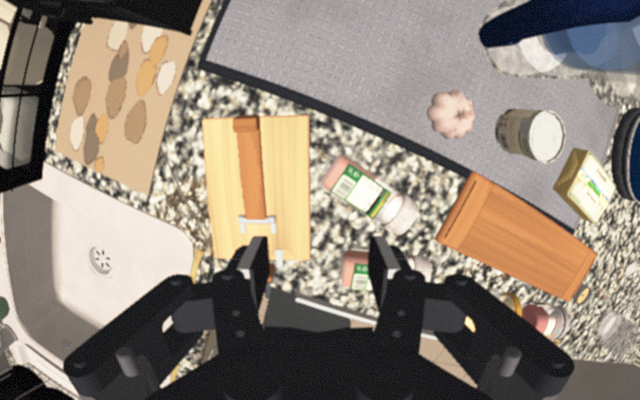

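arm_command(
  series=[
    [0.028,-0.036,0.0,0],
    [0.058,-0.073,0.0,0],
    [0.058,-0.073,0.05,0],
    [0.058,-0.073,0.1,0],
    [0.058,-0.073,0.13,0],
  ],
)

```text
time: 5.9
ee_pos: [0.6233, 0.0951, 0.0677]
tcp_rot: [-179.4, 0.2, 8.5]
wrist_force: [-0.5, -0.3, 0.2]
opening: 0.0498
grasp_force: 0.0
```

arm_command(
  series=[
    [0,0,0.02,0],
    [0,0,0.035,0],
    [0,0,0.045,0],
    [0,0,0.054,0],
    [0,0,0.054,0],
  ],
)

```text
time: 6.4
ee_pos: [0.624, 0.0954, 0.0168]
tcp_rot: [-179.4, 0.0, 8.4]
wrist_force: [-0.1, -1.0, 0.8]
opening: 0.0501
grasp_force: 0.0
```

arm_command(
  series=[
    [0,0,0,0],
    [0,0,0,0],
    [0,0,0,0],
    [0,0,0,0],
    [0,0,0,0],
  ],
  hand=0.018,
)

```text
time: 6.9
ee_pos: [0.6248, 0.0956, 0.0179]
tcp_rot: [-179.4, -0.1, 8.4]
wrist_force: [2.0, 0.8, 1.6]
opening: 0.0244
grasp_force: 19.5
```

```bash
python3 - <<'E'
from look import *
c=look('wrist',[('recipe_foot',.03),('recipe_hinge',.0205)],'w2',s=1)
c=look('scene',[],'s2',crop=(220,130,380,250),s=4)
E
```

```text
mark recipe_foot [318. 277.] 0.56 [0.6167 0.0944 0.03  ]
t 6.9 [0.6248 0.0956 0.0179] [-179.4028   -0.0762    8.4322] F [2.0439 0.7678 1.5981] op 0.02444936179427084 19.49591047369495
t 7.05 [0.6245 0.0955 0.0176] [-179.4092   -0.0354    8.433 ] F [3.1978 2.0666 1.2793] op 0.02422140796017 19.34760188426253
```

View pics/w2.png

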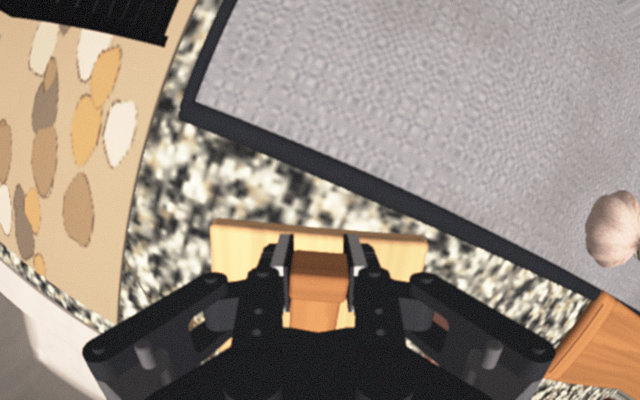

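```bash
python3 - <<'E'
from h import *
np.set_printoptions(precision=3,suppress=True)
o=bot.get_obs();print(o['q'],o['joint_efforts'],o['torque'])
E
```

```text
[  8.426  17.191   0.491  73.271   0.587 179.993] [ -0.334 -63.485  43.884   0.911  -0.276  -0.09 ] [ 0.318 -0.36  -0.126]
```

View pics/s2.png

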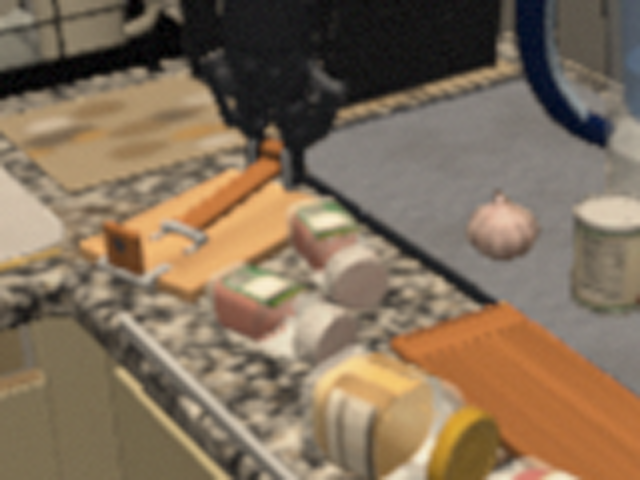

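arm_command(
  series=[
    [-0.001,0,-0.008,-0.02],
    [-0.003,0,-0.015,-0.035],
    [-0.006,0,-0.022,-0.035],
    [-0.01,0,-0.032,-0.035],
    [-0.015,0,-0.041,-0.035],
  ],
)

```text
time: 7.6
ee_pos: [0.609, 0.0927, 0.0592]
tcp_rot: [-179.4, -0.0, 10.4]
wrist_force: [-1.2, -0.1, -1.7]
opening: 0.0239
grasp_force: 20.0
```

arm_command(
  series=[
    [-0.004,0,-0.006,0],
    [-0.009,0,-0.012,0],
    [-0.014,0,-0.018,0],
    [-0.02,0,-0.024,0],
    [-0.026,0,-0.029,0],
  ],
)

```text
time: 8.1
ee_pos: [0.5834, 0.0877, 0.0878]
tcp_rot: [-179.4, -0.0, 10.4]
wrist_force: [-0.3, -0.1, -4.1]
opening: 0.0237
grasp_force: 20.0
```

```bash
python3 - <<'E'
from look import *
c=look('wrist',[('recipe_foot',.1),('recipe_hinge',.0205),('recipe_top',.01)])
c=look('scene',[],'s3',crop=(220,120,380,240),s=4)
E
```

```text
mark recipe_foot [317. 277.] 0.58 [0.575  0.0867 0.1   ]
t 8.1 [0.5834 0.0877 0.0878] [-179.4102   -0.0157   10.4397] F [-0.2673 -0.0972 -4.1431] op 0.023655941562924433 19.982619881629944
t 8.3 [0.5839 0.0878 0.0874] [-179.4098   -0.0344   10.4389] F [ 0.6222  0.0851 -2.2895] op 0.023683378337341486 19.969534277915955
```

View pics/s3.png

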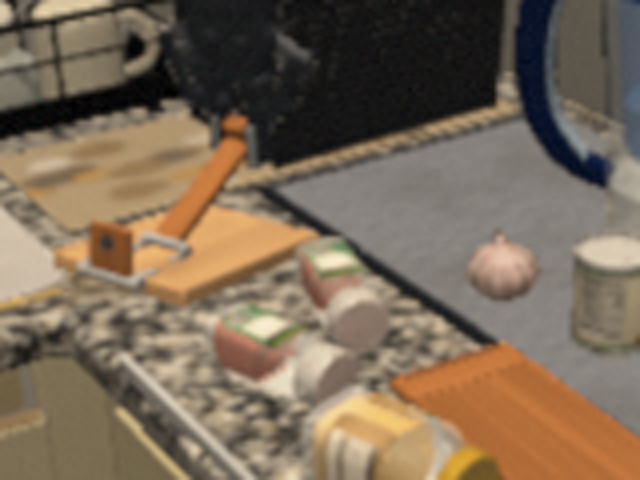

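arm_command(
  series=[
    [-0.004,0,-0.003,0],
    [-0.009,0,-0.006,0],
    [-0.014,0,-0.009,0],
    [-0.018,0,-0.011,0],
    [-0.022,0,-0.013,0],
  ],
)

```text
time: 8.85
ee_pos: [0.5619, 0.0836, 0.1006]
tcp_rot: [-179.4, -0.0, 10.4]
wrist_force: [0.6, -0.2, -3.8]
opening: 0.0238
grasp_force: 19.9
```

arm_command(
  series=[
    [-0.003,0,-0.001,0],
    [-0.006,0,-0.002,0],
    [-0.009,0,-0.003,0],
    [-0.012,0,-0.004,0],
    [-0.014,0,-0.004,0],
  ],
)

```text
time: 9.35
ee_pos: [0.5483, 0.0811, 0.1044]
tcp_rot: [-179.4, -0.0, 10.4]
wrist_force: [0.1, 0.4, -3.0]
opening: 0.0239
grasp_force: 19.9
```

```bash
python3 - <<'E'
from look import *
c=look('wrist',[('recipe_top',.01)])
c=look('scene',[],'s4',crop=(220,120,380,240),s=4)
E
```

```text
t 9.35 [0.5483 0.0811 0.1044] [-179.4106   -0.0184   10.4387] F [ 0.1065  0.3953 -3.0327] op 0.023948364715021826 19.947097823023796
t 9.45 [0.5483 0.0811 0.1043] [-179.4097   -0.011    10.4368] F [-0.7108  0.54   -2.4191] op 0.023643274266766733 19.945598021149635
```

View pics/s4.png

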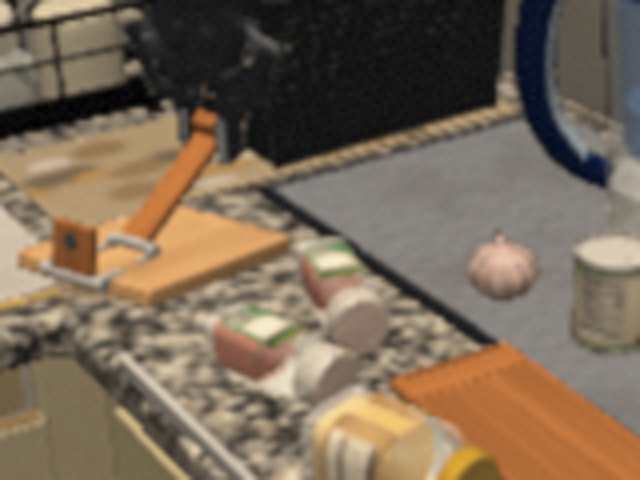

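```bash
python3 - <<'E'
from look import *
c=look('scene',[('recipe_hinge',.0205),('recipe_foot',.125),('recipe_top',.01),('recipe_grip',.034),('recipe_board',.0)])
print(c.at((253.2,180.8),.0205)); print([c.at((220+a/4,120+b/4),.014) for a,b in [(135,305),(290,240),(20,262)]])
c=look('top',[('recipe_hinge',.0205),('recipe_foot',.125),('recipe_top',.01),('front_edge',0)],'t4',crop=(180,100,340,220),s=4)
E
```

```text
mark recipe_hinge [255. 176.] 0.89 [0.5476 0.1737 0.0205]
mark recipe_foot [274. 150.] 0.62 [0.5665 0.0921 0.125 ]
mark recipe_foot [237. 192.] 0.53 [ 0.3275 -0.0349  0.125 ]
mark recipe_top [237. 192.] 0.67 [0.4537 0.1511 0.01  ]
mark recipe_grip [241. 180.] 0.5 [0.4859 0.1661 0.034 ]
mark recipe_board [413. 288.] 0.67 [ 0.4282 -0.4671  0.    ]
mark recipe_board [256. 186.] 0.55 [0.5285 0.148  0.    ]
mark recipe_board [344. 194.] 0.53 [ 0.6641 -0.0996  0.    ]
t 9.5 [0.5484 0.0811 0.1042] [-179.4118   -0.0147   10.4383] F [ 0.3991 -0.313  -3.1307] op 0.023371933198454434 19.94624488055706
[0.521  0.1521 0.0205]
[array([0.4627, 0.0816, 0.014 ]), array([0.6138, 0.0695, 0.014 ]), array([0.4508, 0.2055, 0.014 ])]
mark recipe_hinge [216. 207.] 0.87 [0.4477 0.0802 0.0205]
mark recipe_foot [207. 160.] 0.94 [0.5446 0.0746 0.125 ]
mark recipe_top [222. 234.] 0.61 [0.3841 0.0675 0.01  ]
mark recipe_top [250. 149.] 0.58 [0.5871 0.0071 0.01  ]
mark front_edge [451. 222.] 0.64 [ 0.4207 -0.4769  0.    ]
mark front_edge [250. 195.] 0.24 [0.4771 0.004  0.    ]
t 9.8 [0.5486 0.0811 0.1042] [-179.411    -0.008    10.4384] F [-0.2671  0.6498 -2.7692] op 0.023411336791908467 19.944423884153366
```

View pics/t4.png

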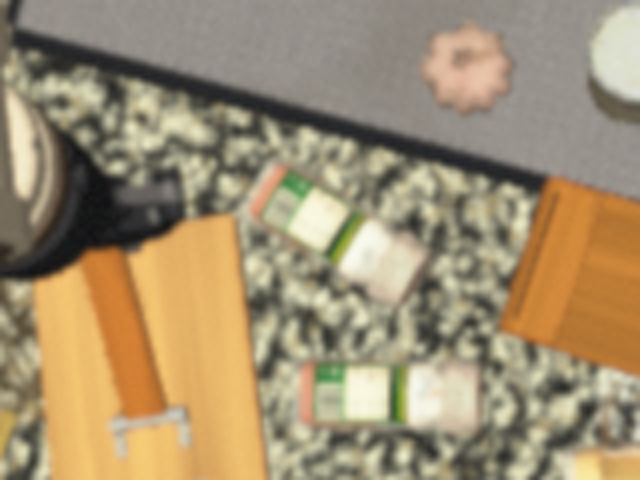

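```bash
cat >> h.py <<'E'
def tri(c1,p1,c2,p2):
    a,b=c1.ray(p1),c2.ray(p2);s=np.linalg.lstsq(np.c_[a,-b],c2.t-c1.t,rcond=None)[0]
    A,B=c1.t+a*s[0],c2.t+b*s[1];return (A+B)/2,np.linalg.norm(A-B)
E
python3 - <<'E'
from look import *
s=Cam('scene');t=Cam('top')
S=lambda a,b:(220+a/4,120+b/4);T=lambda a,b:(180+a/4,100+b/4)
print('hinge',tri(s,S(133,243),t,T(150,412)),tri(s,S(135,250),t,T(150,417)))
print('BR',tri(s,S(290,236),t,T(238,215)))
cv2.imwrite('pics/t5.png',cv2.resize(t.img[140:260,170:330],None,fx=4,fy=4,interpolation=cv2.INTER_CUBIC))
E
```

```text
hinge (array([0.4548, 0.064 , 0.0738]), np.float64(0.0015475671742766338)) (array([0.4535, 0.0639, 0.069 ]), np.float64(0.002205276169825446))
BR (array([0.5696, 0.0227, 0.0489]), np.float64(0.0009420650470930844))
```

View pics/t5.png

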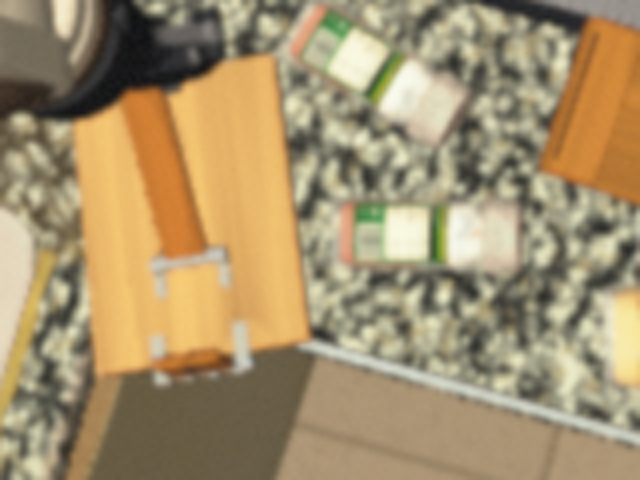

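arm_command(
  series=[
    [0.012,0.002,0,0],
    [0.027,0.004,0,0],
    [0.042,0.006,0,0],
    [0.057,0.007,0,0],
    [0.07,0.008,0,0],
  ],
)

```text
time: 10.65
ee_pos: [0.6195, 0.086, 0.1041]
tcp_rot: [-179.4, -0.0, 10.4]
wrist_force: [-0.3, 0.9, -3.2]
opening: 0.0236
grasp_force: 20.1
```

arm_command(
  series=[
    [0,0,0.008,0],
    [0,0,0.016,0],
    [0,0,0.024,0],
    [0,0,0.032,0],
    [0,0,0.038,0],
  ],
)

```text
time: 11.15
ee_pos: [0.6196, 0.0876, 0.0673]
tcp_rot: [-179.3, -0.2, 10.5]
wrist_force: [1.8, 11.1, 14.9]
opening: 0.024
grasp_force: 33.9
```

arm_command(
  series=[
    [0,0,0.004,0],
    [0,0,0.008,0],
    [0,0,0.011,0],
    [0,0,0.014,0],
    [0,0,0.014,0],
  ],
)

```text
time: 11.65
ee_pos: [0.6198, 0.0879, 0.0539]
tcp_rot: [-179.3, -0.3, 10.5]
wrist_force: [-0.1, 6.5, 7.6]
opening: 0.0238
grasp_force: 34.3
```

```bash
python3 - <<'E'
from look import *
c=look('scene',[],'s5',crop=(220,120,380,240),s=2.5)
s=cv2.imread('pics/s5.png');t=Cam('top');u=cv2.resize(t.img[120:240,170:330],None,fx=2.5,fy=2.5,interpolation=cv2.INTER_CUBIC);cv2.imwrite('pics/s5.png',np.hstack([s,u]))
E
```

```text
t 11.65 [0.6198 0.0879 0.0539] [-179.3177   -0.2744   10.4986] F [-0.0738  6.4922  7.5501] op 0.02377811938218529 34.25226056751853
```

View pics/s5.png

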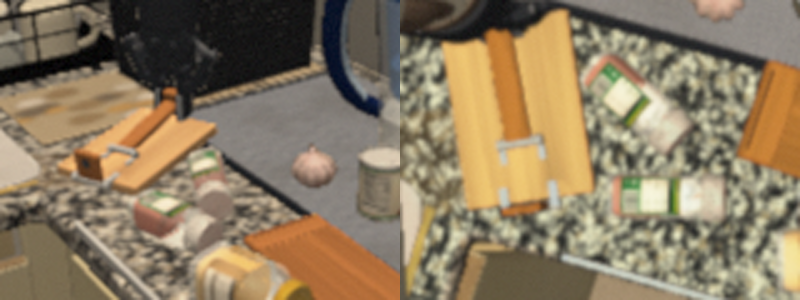

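arm_command(
  series=[
    [0,0,-0.01,0],
    [0,0,-0.02,0],
    [0,-0.004,-0.025,0],
    [0,-0.01,-0.025,0],
    [0,-0.017,-0.025,0],
  ],
)

```text
time: 12.25
ee_pos: [0.6155, 0.1033, 0.0772]
tcp_rot: [-179.4, -0.0, 10.4]
wrist_force: [-0.5, 0.5, -2.6]
opening: 0.0236
grasp_force: 20.7
```

arm_command(
  series=[
    [0,0,0.008,0],
    [0,0,0.016,0],
    [0,0,0.024,0],
    [0,0,0.029,0],
    [0,0,0.029,0],
  ],
)

```text
time: 12.75
ee_pos: [0.615, 0.103, 0.047]
tcp_rot: [-179.4, 0.1, 10.4]
wrist_force: [-0.5, -0.5, -2.9]
opening: 0.0239
grasp_force: 20.7
```

```bash
python3 - <<'E'
from look import *
c=look('scene',[],'s6',crop=(220,120,380,240),s=2.5)
s=cv2.imread('pics/s6.png');t=Cam('top');u=cv2.resize(t.img[120:240,170:330],None,fx=2.5,fy=2.5,interpolation=cv2.INTER_CUBIC);cv2.imwrite('pics/s6.png',np.hstack([s,u]))
E
```

```text
t 12.75 [0.615 0.103 0.047] [-179.4104    0.0976   10.4297] F [-0.5439 -0.4834 -2.9288] op 0.02385888633078202 20.662014484405518
```

View pics/s6.png

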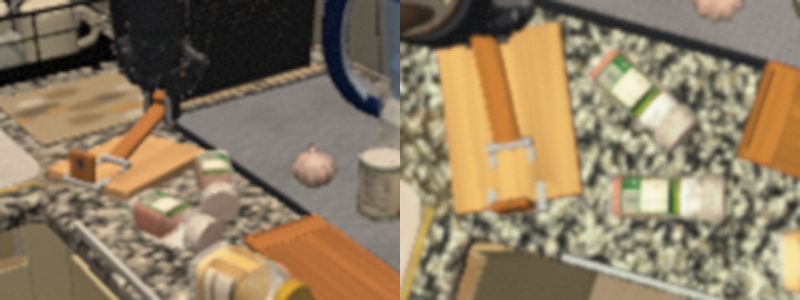

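arm_command(
  series=[
    [0,0,0.002,0],
    [0,0,0.004,0],
    [0,0,0.006,0],
    [0,0,0.006,0],
    [0,0,0.006,0],
  ],
)

```text
time: 13.35
ee_pos: [0.6156, 0.1033, 0.0423]
tcp_rot: [-179.4, -0.0, 10.4]
wrist_force: [0.4, 0.6, -3.6]
opening: 0.0236
grasp_force: 20.7
```

arm_command(
  series=[
    [0,0,0.002,0],
    [0,0,0.004,0],
    [0,0,0.006,0],
    [0,0,0.006,0],
    [0,0,0.006,0],
  ],
)

```text
time: 13.85
ee_pos: [0.6156, 0.1034, 0.0362]
tcp_rot: [-179.4, -0.0, 10.4]
wrist_force: [0.7, 0.7, -2.7]
opening: 0.0238
grasp_force: 20.7
```

```bash
cat >> h.py <<'E'
def t2(names,k=2):
    s=Cam('scene');t=Cam('top')
    for n in names:
        a=bot.mark_of('scene',n)[:k];b=bot.mark_of('top',n)[:k]
        for x in a:
            for y in b:
                P,e=tri(s,x['location'],t,y['location'])
                if e<.02: print(n,np.round(P,3),'err',round(e,4),round(x['confidence'],2),round(y['confidence'],2),np.round(x['location']),np.round(y['location']))
    o=s.o;print('t',o['time'],np.round(o['ee_pos'],4),np.round(o['tcp_rot'],2),'F',np.round(o['wrist_force'],1),'op',o['opening'],o['grasp_force'])
    return s,t
E
python3 - <<'E'
from h import *
t2(['recipe_hinge','recipe_foot','recipe_top','recipe_grip','recipe_board'])
E
```

```text
recipe_hinge [0.52  0.083 0.028] err 0.0049 0.91 0.77 [268. 185.] [214. 177.]
recipe_foot [0.616 0.098 0.07 ] err 0.0036 0.71 0.87 [285. 161.] [205. 131.]
recipe_top [0.456 0.079 0.003] err 0.0044 0.93 0.91 [254. 201.] [218. 204.]
recipe_grip [0.458 0.064 0.042] err 0.0058 0.64 0.64 [256. 190.] [220. 203.]
recipe_board [0.534 0.089 0.003] err 0.0144 0.58 0.9 [272. 190.] [213. 173.]
t 13.85 [0.6156 0.1034 0.0362] [-179.41   -0.     10.44] F [ 0.7  0.7 -2.7] op 0.023792163859812206 20.677559450268745
```

arm_command(
  series=[
    [0,0,0,0],
    [0,0,0,0],
    [0,0,0,0],
    [0,0,0,0],
    [0,0,0,0],
  ],
  hand=0.0235,
)

```text
time: 14.95
ee_pos: [0.6156, 0.1034, 0.0364]
tcp_rot: [-179.4, -0.0, 10.4]
wrist_force: [0.6, 1.0, -3.2]
opening: 0.0236
grasp_force: 20.7
```

arm_command(
  series=[
    [0,0,0,0],
    [0,0,0,0],
    [0,0,0,0],
    [0,0,0,0],
    [0,0,0,0],
  ],
  hand=0.0238,
)

```text
time: 15.45
ee_pos: [0.6156, 0.1033, 0.0364]
tcp_rot: [-179.4, -0.0, 10.4]
wrist_force: [-0.3, 0.2, -1.1]
opening: 0.024
grasp_force: 11.6
```

arm_command(
  series=[
    [0,0,0,0],
    [0,0,0,0],
    [0,0,0,0],
    [0,0,0,0],
    [0,0,0,0],
  ],
  hand=0.0241,
)

```text
time: 15.95
ee_pos: [0.6156, 0.1034, 0.0364]
tcp_rot: [-179.4, -0.0, 10.4]
wrist_force: [-1.1, -0.1, 0.0]
opening: 0.0241
grasp_force: 2.0
```

arm_command(
  series=[
    [-0.002,0,-0.004,0],
    [-0.005,0,-0.008,0],
    [-0.008,0,-0.012,0],
    [-0.01,0,-0.016,0],
    [-0.013,0,-0.019,0],
  ],
)

```text
time: 16.45
ee_pos: [0.6029, 0.1008, 0.0561]
tcp_rot: [-179.4, -0.1, 10.4]
wrist_force: [1.5, 0.6, -0.2]
opening: 0.024
grasp_force: 2.4
```

arm_command(
  series=[
    [-0.004,0,-0.005,0],
    [-0.008,0,-0.009,0],
    [-0.012,0,-0.013,0],
    [-0.016,0,-0.016,0],
    [-0.02,0,-0.019,0],
  ],
)

```text
time: 16.95
ee_pos: [0.583, 0.0969, 0.0748]
tcp_rot: [-179.4, -0.0, 10.4]
wrist_force: [1.3, 0.6, 1.3]
opening: 0.0243
grasp_force: 3.2
```

arm_command(
  series=[
    [-0.003,0,-0.002,0],
    [-0.006,0,-0.004,0],
    [-0.009,0,-0.006,0],
    [-0.013,0,-0.008,0],
    [-0.016,0,-0.009,0],
  ],
)

```text
time: 17.45
ee_pos: [0.5675, 0.0941, 0.0839]
tcp_rot: [-179.4, -0.1, 10.4]
wrist_force: [3.9, 2.1, 2.6]
opening: 0.0235
grasp_force: 4.1
```

```bash
python3 - <<'E'
from h import *
t2(['recipe_hinge','recipe_foot','recipe_top','recipe_grip'])
E
```

```text
recipe_hinge [0.52  0.085 0.02 ] err 0.0073 0.78 0.84 [268. 187.] [214. 177.]
recipe_foot [0.578 0.089 0.118] err 0.0051 0.64 0.61 [279. 152.] [201. 146.]
recipe_top [ 0.461  0.084 -0.002] err 0.0052 0.93 0.67 [252. 201.] [218. 201.]
recipe_grip [0.453 0.066 0.034] err 0.0058 0.62 0.41 [255. 193.] [220. 205.]
t 17.45 [0.5675 0.0941 0.0839] [-1.794e+02 -7.000e-02  1.045e+01] F [3.9 2.1 2.6] op 0.02351918798739343 4.144961312413216
```

arm_command(
  series=[
    [-0.002,0,-0.002,0],
    [-0.004,0,-0.003,0],
    [-0.006,0,-0.004,0],
    [-0.006,0,-0.004,0],
    [-0.006,0,-0.004,0],
  ],
)

```text
time: 18.45
ee_pos: [0.5611, 0.0928, 0.0871]
tcp_rot: [-179.4, 0.0, 10.4]
wrist_force: [-1.0, 0.8, 1.1]
opening: 0.0244
grasp_force: 2.7
```

arm_command(
  series=[
    [0,0,0,0],
    [0,0,0,0],
    [0,0,0,0],
    [0,0,0,0],
    [0,0,0,0],
  ],
  hand=0.05,
)

```text
time: 18.95
ee_pos: [0.5616, 0.0928, 0.0873]
tcp_rot: [-179.4, -0.0, 10.4]
wrist_force: [0.9, 0.7, 0.8]
opening: 0.0502
grasp_force: 0.0
```

arm_command(
  series=[
    [0,0,-0.03,0],
    [0,0,-0.08,0],
    [0,0,-0.13,0],
    [0,0,-0.13,0],
    [0,0,-0.13,0],
  ],
)

```text
time: 19.45
ee_pos: [0.5625, 0.0916, 0.2188]
tcp_rot: [-179.4, -0.2, 10.4]
wrist_force: [-0.6, 0.8, -0.6]
opening: 0.0502
grasp_force: 0.0
```

```bash
python3 - <<'E'
from h import *
t2(['recipe_hinge','recipe_foot','recipe_top','recipe_grip'])
o=bot.get_obs();c=Cam('wrist')
for n,z in [('recipe_hinge',.0205),('recipe_foot',.118),('recipe_top',.01),('recipe_grip',.034),('spice_jar_a',.0215)]:
    for k in bot.mark_of('wrist',n)[:3]: print(n,np.round(k['location']),round(k['confidence'],2),c.at(k['location'],z))
E
```

```text
recipe_hinge [0.513 0.082 0.027] err 0.0002 0.66 0.64 [266. 186.] [216. 179.]
recipe_foot [0.576 0.093 0.119] err 0.0026 0.55 0.95 [277. 151.] [199. 146.]
recipe_top [0.459 0.081 0.002] err 0.0033 0.8 0.97 [253. 200.] [219. 202.]
recipe_grip [0.461 0.066 0.033] err 0.0057 0.64 0.44 [257. 193.] [220. 202.]
t 19.45 [0.5625 0.0916 0.2188] [-179.41   -0.18   10.44] F [-0.6  0.8 -0.6] op 0.050243232051719634 0.0
recipe_hinge [320. 215.] 0.56 [0.51399144 0.08309133 0.0205    ]
recipe_hinge [549. 250.] 0.41 [ 0.51729447 -0.2654293   0.0205    ]
recipe_foot [320. 189.] 0.96 [0.56816841 0.09218958 0.118     ]
recipe_top [316. 257.] 0.79 [0.45398102 0.07638152 0.01      ]
recipe_grip [318. 267.] 0.88 [0.4532445  0.07369038 0.034     ]
spice_jar_a [404. 158.] 0.72 [0.59697461 0.00174536 0.0215    ]
spice_jar_a [592. 197.] 0.67 [ 0.61128785 -0.32506938  0.0215    ]
```

arm_command(
  series=[
    [-0.01,0.03,0,-0.14],
    [-0.02,0.06,0,-0.28],
    [-0.035,0.09,0,-0.42],
    [-0.045,0.115,0,-0.56],
    [-0.057,0.133,0,-0.7],
  ],
)

```text
time: 20.75
ee_pos: [0.5296, -0.0511, 0.216]
tcp_rot: [-179.6, -0.4, 50.8]
wrist_force: [0.4, -0.9, -1.0]
opening: 0.0498
grasp_force: 0.0
```

arm_command(
  series=[
    [0,0,0,-0.12],
    [0,0,0,-0.24],
    [0,0,0,-0.35],
    [0,0,0,-0.35],
    [0,0,0,-0.35],
  ],
)

```text
time: 21.25
ee_pos: [0.5299, -0.0495, 0.216]
tcp_rot: [-179.7, -0.5, 70.4]
wrist_force: [-0.1, 0.5, -0.1]
opening: 0.0496
grasp_force: 0.0
```

```bash
cat > jar.py <<'E'
from h import *
np.set_printoptions(precision=4,suppress=True)
def jars(cam,names,hw):
    c=Cam(cam);out=[]
    for n,z in zip(names,hw):
        F=bot.find_in(cam,n)[:3];M=bot.mark_of(cam,n)[:3]
        print(n,'find',[(np.round(k['location']),round(k['confidence'],2),c.at(k['location'],z)[:2]) for k in F])
        print('   mark',[(np.round(k['location']),round(k['confidence'],2),c.at(k['location'],z)[:2]) for k in M])
    o=c.o;print('t',o['time'],o['ee_pos'],o['tcp_rot'],o['opening'])
    return c
E
python3 - <<'E'
from jar import *
for k in range(2): c=jars('wrist',['spice_jar_a','spice_jar_b'],[.0215]*2)
cv2.imwrite('pics/w7.png',c.img)
E
```

```text
spice_jar_a find [(array([346., 154.]), 0.64, array([ 0.5646, -0.0368])), (array([276., 202.]), 0.58, array([ 0.4731, -0.0613]))]
   mark [(array([258., 156.]), 0.79, array([ 0.4734, -0.0059]))]
spice_jar_b find [(array([346., 154.]), 0.64, array([ 0.5646, -0.0368])), (array([276., 202.]), 0.58, array([ 0.4731, -0.0613]))]
   mark [(array([258., 156.]), 0.79, array([ 0.4734, -0.0059]))]
t 21.25 [ 0.5299 -0.0495  0.216 ] [-179.7181   -0.5185   70.4184] 0.04964548672493834
spice_jar_a find [(array([274., 200.]), 0.92, array([ 0.4716, -0.0582])), (array([342., 156.]), 0.88, array([ 0.5607, -0.037 ]))]
   mark [(array([362., 108.]), 0.89, array([0.5974, 0.0056])), (array([257., 158.]), 0.77, array([ 0.4717, -0.007 ]))]
spice_jar_b find [(array([274., 200.]), 0.92, array([ 0.4716, -0.0582])), (array([342., 156.]), 0.88, array([ 0.5607, -0.037 ]))]
   mark [(array([362., 108.]), 0.89, array([0.5974, 0.0056])), (array([257., 158.]), 0.77, array([ 0.4717, -0.007 ]))]
t 21.5 [ 0.5299 -0.0495  0.216 ] [-179.7169   -0.5173   70.5421] 0.0498395786888422
```

View pics/w7.png

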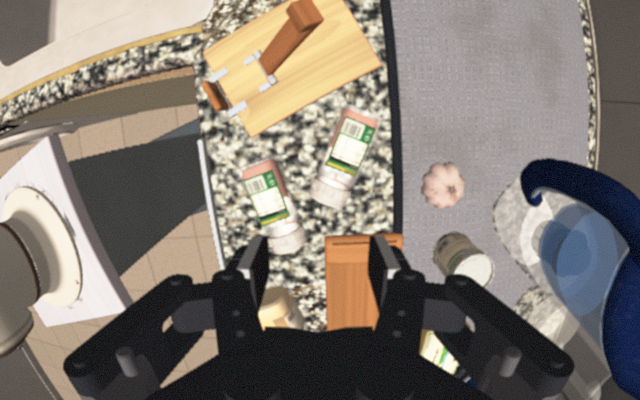

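```bash
python3 - <<'E'
from h import *
print(go(.539,-.066,.06,51))
E
```

```text
[-0.0125  0.0141  0.156   0.3418]
```

arm_command(
  series=[
    [-0.0125,0.014,0.03,0.12],
    [-0.0125,0.014,0.07,0.24],
    [-0.0125,0.014,0.11,0.342],
    [-0.0125,0.014,0.156,0.342],
    [-0.0125,0.014,0.156,0.342],
  ],
  hand=0.054,
)

```text
time: 22.25
ee_pos: [0.5348, -0.064, 0.0538]
tcp_rot: [-179.1, -0.1, 51.0]
wrist_force: [0.4, -0.1, 0.3]
opening: 0.054
grasp_force: 0.0
```

arm_command(
  series=[
    [0,0,0.02,0],
    [0,0,0.04,0],
    [0,0,0.05,0],
    [0,0,0.057,0],
    [0,0,0.057,0],
  ],
)

```text
time: 22.75
ee_pos: [0.5387, -0.0638, 0.0033]
tcp_rot: [-179.6, -0.4, 51.0]
wrist_force: [-0.3, 0.0, 0.4]
opening: 0.0541
grasp_force: 0.0
```

arm_command(
  series=[
    [0,0,0,0],
    [0,0,0,0],
    [0,0,0,0],
    [0,0,0,0],
    [0,0,0,0],
  ],
  hand=0.03,
)

```text
time: 23.25
ee_pos: [0.5392, -0.0639, 0.004]
tcp_rot: [-179.6, -0.4, 51.0]
wrist_force: [-1.4, 0.2, 6.2]
opening: 0.0431
grasp_force: 20.3
```

```bash
python3 - <<'E'
from jar import *
c=jars('wrist',['spice_jar_a'],[.0215]);cv2.imwrite('pics/w8.png',c.img)
E
```

```text
spice_jar_a find [(array([321., 178.]), 0.86, array([ 0.5657, -0.0327])), (array([173., 273.]), 0.61, array([ 0.4788, -0.0233]))]
   mark [(array([147., 257.]), 0.95, array([ 0.4731, -0.0087]))]
t 23.25 [ 0.5392 -0.0639  0.004 ] [-179.642    -0.448    51.0056] 0.043120239175234734
```

arm_command(
  series=[
    [0,0,-0.005,0],
    [0,0,-0.02,0],
    [0,0,-0.04,0],
    [0,0,-0.065,0],
    [0,0,-0.09,0],
  ],
)

```text
time: 23.9
ee_pos: [0.5386, -0.0648, 0.0947]
tcp_rot: [-179.6, -0.4, 51.0]
wrist_force: [0.4, -1.2, -0.8]
opening: 0.0432
grasp_force: 20.4
```

arm_command(
  series=[
    [-0.03,0.018,0,-0.05],
    [-0.07,0.042,0,-0.12],
    [-0.11,0.066,0,-0.2],
    [-0.15,0.09,0,-0.28],
    [-0.18,0.108,0,-0.36],
  ],
)

```text
time: 24.4
ee_pos: [0.5088, -0.2752, 0.092]
tcp_rot: [-179.8, -0.5, 71.8]
wrist_force: [0.5, 0.3, -1.4]
opening: 0.0433
grasp_force: 20.5
```

arm_command(
  series=[
    [0,0,0,0],
    [0,0,0,0],
    [0,0,0,0],
    [0,0,0,0],
    [0,0,0,0],
  ],
)

```text
time: 24.9
ee_pos: [0.5097, -0.2717, 0.091]
tcp_rot: [-179.7, -0.5, 71.7]
wrist_force: [0.2, -0.2, -1.6]
opening: 0.0435
grasp_force: 20.5
```

```bash
python3 - <<'E'
from jar import *
o=bot.get_obs();print(o['ee_pos'],o['tcp_rot'],o['opening'],o['grasp_force'],o['wrist_force'])
print(go(.505,-.299,.018,72.7))
c=jars('top',['spice_jar_a','serving_board'],[.1,.012])
E
```

```text
[ 0.5097 -0.2717  0.091 ] [-179.7394   -0.5235   71.6969] 0.0434717313770205 20.484458665014245 [ 0.2325 -0.1797 -1.5547]
[-0.0274  0.0041  0.073  -0.0175]
spice_jar_a find [(array([340., 167.]), 0.87, array([ 0.5359, -0.2078])), (array([273., 195.]), 0.66, array([ 0.4743, -0.0641])), (array([203., 161.]), 0.25, array([0.5464, 0.0901]))]
   mark [(array([331., 164.]), 0.95, array([ 0.5421, -0.1885])), (array([247., 196.]), 0.76, array([ 0.4698, -0.0074]))]
serving_board find [(array([325., 172.]), 0.73, array([ 0.5353, -0.175 ]))]
   mark []
t 24.9 [ 0.5097 -0.2717  0.091 ] [-179.7394   -0.5235   71.6969] 0.0434717313770205
```

arm_command(
  series=[
    [-0.015,0.002,0,-0.0175],
    [-0.0275,0.004,0.01,-0.0175],
    [-0.0275,0.004,0.04,-0.0175],
    [-0.0275,0.004,0.06,-0.0175],
    [-0.0275,0.004,0.071,-0.0175],
  ],
)

```text
time: 25.65
ee_pos: [0.5031, -0.299, 0.0167]
tcp_rot: [-179.6, -0.6, 72.6]
wrist_force: [0.2, 0.2, -1.2]
opening: 0.0434
grasp_force: 20.5
```

arm_command(
  series=[
    [0,0,0,0],
    [0,0,0,0],
    [0,0,0,0],
    [0,0,0,0],
    [0,0,0,0],
  ],
  hand=0.0432,
)

```text
time: 26.15
ee_pos: [0.5047, -0.2994, 0.0201]
tcp_rot: [-179.8, -0.5, 72.6]
wrist_force: [-0.1, -0.4, -0.4]
opening: 0.0431
grasp_force: 15.8
```

arm_command(
  series=[
    [0,0,0,0],
    [0,0,0,0],
    [0,0,0,0],
    [0,0,0,0],
    [0,0,0,0],
  ],
  hand=0.0434,
)

```text
time: 26.65
ee_pos: [0.5044, -0.2992, 0.0194]
tcp_rot: [-179.7, -0.5, 72.6]
wrist_force: [0.0, 0.9, -1.4]
opening: 0.0439
grasp_force: 10.8
```

arm_command(
  series=[
    [0,0,0,0],
    [0,0,0,0],
    [0,0,0,0],
    [0,0,0,0],
    [0,0,0,0],
  ],
  hand=0.0437,
)

```text
time: 27.15
ee_pos: [0.5044, -0.2992, 0.0195]
tcp_rot: [-179.7, -0.5, 72.6]
wrist_force: [0.7, 0.3, -1.5]
opening: 0.0436
grasp_force: 4.6
```

arm_command(
  series=[
    [0.004,0,-0.012,0],
    [0.009,0,-0.023,0],
    [0.015,0,-0.033,0],
    [0.019,0,-0.039,0],
    [0.023,0,-0.043,0],
  ],
)

```text
time: 27.65
ee_pos: [0.5119, -0.2775, 0.0639]
tcp_rot: [-179.8, -0.5, 72.7]
wrist_force: [0.7, -0.6, -0.0]
opening: 0.044
grasp_force: 2.4
```

```bash
cat >> jar.py <<'E'
def hold(names):
    s,t=t2(names)
    w=Cam('wrist')
    for n in names:
        for k in bot.mark_of('wrist',n)[:2]+bot.find_in('wrist',n)[:2]: print('w',n,np.round(k['location']),round(k['confidence'],2))
    return s,t,w
E
python3 - <<'E'
from jar import *
s,t,w=hold(['spice_jar_a'])
cv2.imwrite('pics/j1.png',np.hstack([cv2.resize(s.img[170:290,270:430],None,fx=2.5,fy=2.5),cv2.resize(w.img[130:380,160:480],(400,300))]))
E
```

```text
spice_jar_a [ 0.528 -0.211  0.048] err 0.0081 0.85 0.85 [347. 210.] [339. 174.]
spice_jar_a [0.477 0.002 0.013] err 0.0071 0.64 0.55 [277. 203.] [249. 196.]
t 27.65 [ 0.5119 -0.2775  0.0639] [-179.81   -0.51   72.65] F [ 0.7 -0.6 -0. ] op 0.04395522392447908 2.3528585582971573
w spice_jar_a [318. 100.] 0.86
w spice_jar_a [319. 200.] 0.8
w spice_jar_a [173.   8.] 0.8
```

arm_command(
  series=[
    [0.006,0,-0.007,0],
    [0.013,0,-0.012,0],
    [0.021,0,-0.017,0],
    [0.031,0,-0.022,0],
    [0.041,0,-0.026,0],
  ],
)

```text
time: 28.5
ee_pos: [0.524, -0.2379, 0.0897]
tcp_rot: [-179.8, -0.5, 72.6]
wrist_force: [0.4, 0.4, -1.0]
opening: 0.0436
grasp_force: 2.8
```

arm_command(
  series=[
    [0.009,0,-0.002,0],
    [0.018,0,-0.004,0],
    [0.028,0,-0.004,0],
    [0.038,0,-0.003,0],
    [0.048,0,-0.001,0],
  ],
)

```text
time: 29.0
ee_pos: [0.5385, -0.1924, 0.091]
tcp_rot: [-179.8, -0.5, 72.6]
wrist_force: [-0.1, 0.0, 4.6]
opening: 0.0437
grasp_force: 3.4
```

```bash
python3 - <<'E'
from jar import *
s,t,w=hold(['spice_jar_a'])
cv2.imwrite('pics/j2.png',np.hstack([cv2.resize(s.img[170:290,270:430],None,fx=2.5,fy=2.5),cv2.resize(w.img[130:380,160:480],(400,300))]))
E
```

```text
spice_jar_a [ 0.474 -0.003  0.02 ] err 0.0022 0.91 0.67 [276. 202.] [252. 196.]
t 29.0 [ 0.5385 -0.1924  0.091 ] [-179.8    -0.52   72.63] F [-0.1  0.   4.6] op 0.04366994392846569 3.376782573759556
w spice_jar_a [318. 195.] 0.75
w spice_jar_a [161.   8.] 0.55
w spice_jar_a [319. 257.] 0.88
w spice_jar_a [178.  69.] 0.66
```

```bash
python3 - <<'E'
from jar import *
w=Cam('wrist');p=w.o['ee_pos'];a=np.array([.297,.955,0])
for k in (-.02,-.01,0,.01,.02): print(k,w.proj(p*[1,1,0]+[0,0,.012]+a*k), 'top',w.proj(p*[1,1,0]+[0,0,.121]+a*k))
print(w.at((318,195),.012))
E
```

```text
-0.02 [319.3211 230.9142] top [318.985  319.5617]
-0.01 [319.2995 218.5535] top [318.9485 301.4515]
0 [319.2761 205.8406] top [318.9075 281.7618]
0.01 [319.2509 192.8049] top [318.8615 260.4572]
0.02 [319.2239 179.4818] top [318.8102 237.5572]
[ 0.5395 -0.1851  0.012 ]
```

arm_command(
  series=[
    [0.003,0,0,0],
    [0.006,0,0,0],
    [0.006,0,0.001,0],
    [0.006,0,0.002,0],
    [0.006,0,0.002,0],
  ],
)

```text
time: 29.9
ee_pos: [0.5399, -0.1873, 0.0888]
tcp_rot: [-179.8, -0.5, 72.6]
wrist_force: [0.5, 0.7, 3.8]
opening: 0.0437
grasp_force: 3.4
```

arm_command(
  series=[
    [0,0,0,0],
    [0,0,0,0],
    [0,0,0,0],
    [0,0,0,0],
    [0,0,0,0],
  ],
  hand=0.06,
)

```text
time: 30.4
ee_pos: [0.5397, -0.1873, 0.0884]
tcp_rot: [-179.7, -0.5, 72.6]
wrist_force: [0.6, 1.1, -0.4]
opening: 0.0599
grasp_force: 0.0
```

arm_command(
  series=[
    [0,0,-0.03,0],
    [0,0,-0.07,0],
    [0,0,-0.12,0],
    [0,0,-0.12,0],
    [0,0,-0.12,0],
  ],
)

```text
time: 30.9
ee_pos: [0.5405, -0.1888, 0.21]
tcp_rot: [-179.9, -0.5, 72.6]
wrist_force: [0.1, 1.5, -0.2]
opening: 0.0601
grasp_force: 0.0
```

```bash
python3 - <<'E'
from jar import *
s,t,w=hold(['spice_jar_a'])
for k in bot.mark_of('wrist','spice_jar_a')[:2]: print(w.at(k['location'],.012))
for n in ['serving_board','tall_jar','short_jar']:
    for k in bot.mark_of('top',n)[:2]: print(n,k['confidence'],t.at(k['location'],.012 if 's'==n[0] else .031))
E
```

```text
t 30.9 [ 0.5405 -0.1888  0.21  ] [-179.89   -0.52   72.63] F [ 0.1  1.5 -0.2] op 0.0601361084721571 0.0
w spice_jar_a [319. 172.] 0.71
w spice_jar_a [211.  40.] 0.57
w spice_jar_a [225.  85.] 0.71
w spice_jar_a [319. 190.] 0.62
[ 0.5394 -0.1846  0.012 ]
[ 0.4705 -0.0018  0.012 ]
serving_board 0.88 [ 0.5008 -0.2965  0.012 ]
```

```bash
python3 - <<'E'
from h import *
print(go(.4725,-.098,.07,90))
E
```

```text
[ 0.0663 -0.0913  0.1384 -0.3031]
```

arm_command(
  series=[
    [0.022,-0.03,0,-0.1],
    [0.045,-0.062,0,-0.2],
    [0.066,-0.091,0.03,-0.3],
    [0.066,-0.091,0.075,-0.3],
    [0.066,-0.091,0.115,-0.3],
  ],
  hand=0.056,
)

```text
time: 31.95
ee_pos: [0.4723, -0.0964, 0.0937]
tcp_rot: [180.0, -0.6, 89.9]
wrist_force: [0.1, -0.1, -1.0]
opening: 0.0561
grasp_force: 0.0
```

```bash
python3 - <<'E'
from jar import *
c=jars('wrist',['spice_jar_b'],[.0215])
print(go(.4725,-.098,.006,90))
E
```

```text
spice_jar_b find [(array([316., 159.]), 0.97, array([ 0.4704, -0.0601])), (array([435., 349.]), 0.94, array([ 0.585 , -0.2414]))]
   mark [(array([315.,  82.]), 0.86, array([ 0.4696, -0.0069]))]
t 31.95 [ 0.4723 -0.0964  0.0937] [179.9788  -0.5569  89.9125] 0.05608747837653052
[-0.0012  0.0014  0.0872 -0.003 ]
```

arm_command(
  series=[
    [0,-0.002,0.03,0],
    [0,-0.002,0.06,0],
    [0,-0.002,0.078,0],
    [0,-0.002,0.087,0],
    [0,-0.002,0.087,0],
  ],
)

```text
time: 32.6
ee_pos: [0.4711, -0.0966, 0.0086]
tcp_rot: [-179.9, -0.6, 89.8]
wrist_force: [-0.4, 0.1, -0.2]
opening: 0.0561
grasp_force: 0.0
```

arm_command(
  series=[
    [0,0,0,0],
    [0,0,0,0],
    [0,0,0,0],
    [0,0,0,0],
    [0,0,0,0],
  ],
  hand=0.03,
)

```text
time: 33.1
ee_pos: [0.4717, -0.0967, 0.0096]
tcp_rot: [179.9, -0.5, 89.8]
wrist_force: [0.0, -0.3, 6.4]
opening: 0.0429
grasp_force: 20.4
```

arm_command(
  series=[
    [0,0,-0.02,0],
    [0,0,-0.05,0],
    [0,0,-0.085,0],
    [0,0,-0.12,0],
    [0,0,-0.145,0],
  ],
)

```text
time: 33.6
ee_pos: [0.4712, -0.098, 0.1559]
tcp_rot: [179.9, -0.5, 89.8]
wrist_force: [-0.3, -0.4, -1.9]
opening: 0.043
grasp_force: 21.0
```

arm_command(
  series=[
    [-0.03,0.002,0,0.05],
    [-0.075,0.005,0,0.1],
    [-0.12,0.008,0,0.15],
    [-0.165,0.011,0,0.2],
    [-0.205,0.014,0,0.25],
  ],
)

```text
time: 34.1
ee_pos: [0.484, -0.3051, 0.1513]
tcp_rot: [-179.8, -0.5, 75.4]
wrist_force: [0.1, 0.5, 0.1]
opening: 0.0431
grasp_force: 21.0
```

```bash
python3 - <<'E'
from jar import *
o=bot.get_obs();print(o['ee_pos'],o['tcp_rot'],o['opening'],o['grasp_force'],o['wrist_force'])
print(go(.4874,-.3566,.022,72.7))
c=jars('top',['spice_jar_a'],[.15])
E
```

```text
[ 0.484  -0.3051  0.1513] [-179.8296   -0.5134   75.3564] 0.0430594201042537 20.975679335757835 [0.084  0.4944 0.1115]
[-0.049   0.0163  0.1293  0.0464]
spice_jar_a find [(array([331., 167.]), 0.71, array([ 0.5314, -0.1869])), (array([358., 179.]), 0.63, array([ 0.5062, -0.2436])), (array([208., 162.]), 0.59, array([0.5372, 0.0643]))]
   mark [(array([343., 178.]), 0.76, array([ 0.5078, -0.2127])), (array([330., 170.]), 0.65, array([ 0.5248, -0.186 ]))]
t 34.1 [ 0.484  -0.3051  0.1513] [-179.8296   -0.5134   75.3564] 0.0430594201042537
```

arm_command(
  series=[
    [-0.025,0.008,0,0.02],
    [-0.049,0.016,0.02,0.046],
    [-0.049,0.016,0.065,0.046],
    [-0.049,0.016,0.105,0.046],
    [-0.049,0.016,0.127,0.046],
  ],
)

```text
time: 34.75
ee_pos: [0.4859, -0.3512, 0.0201]
tcp_rot: [-179.5, -0.6, 72.9]
wrist_force: [-9.3, 5.6, 32.6]
opening: 0.043
grasp_force: 24.1
```

arm_command(
  series=[
    [0,0,0,0],
    [0,0,0,0],
    [0,0,0,0],
    [0,0,0,0],
    [0,0,0,0],
  ],
  hand=0.0435,
)

```text
time: 35.25
ee_pos: [0.4876, -0.3532, 0.024]
tcp_rot: [-179.8, -0.5, 72.9]
wrist_force: [0.0, -0.1, -0.3]
opening: 0.0435
grasp_force: 5.6
```

arm_command(
  series=[
    [0,0,0,0],
    [0,0,0,0],
    [0,0,0,0],
    [0,0,0,0],
    [0,0,0,0],
  ],
  hand=0.0437,
)

```text
time: 35.75
ee_pos: [0.487, -0.353, 0.0229]
tcp_rot: [-179.7, -0.5, 72.9]
wrist_force: [0.2, -0.6, -0.7]
opening: 0.0439
grasp_force: 2.1
```

```bash
python3 - <<'E'
from jar import *
s,t,w=hold(['spice_jar_a'])
E
```

```text
spice_jar_a [ 0.544 -0.186  0.015] err 0.0053 0.63 0.57 [340. 215.] [330. 167.]
t 35.75 [ 0.487  -0.353   0.0229] [-179.74   -0.53   72.86] F [ 0.2 -0.6 -0.7] op 0.04394616458972921 2.072807550430298
w spice_jar_a [318.  64.] 0.65
w spice_jar_a [319. 181.] 0.58
w spice_jar_a [350.  54.] 0.55
```

arm_command(
  series=[
    [0.004,0,-0.012,0],
    [0.009,0,-0.023,0],
    [0.015,0,-0.033,0],
    [0.019,0,-0.039,0],
    [0.023,0,-0.043,0],
  ],
)

```text
time: 36.6
ee_pos: [0.4944, -0.3312, 0.0674]
tcp_rot: [-179.8, -0.5, 72.9]
wrist_force: [-0.5, -0.4, -1.7]
opening: 0.0434
grasp_force: 2.1
```

arm_command(
  series=[
    [0.006,0,-0.007,0],
    [0.013,0,-0.012,0],
    [0.021,0,-0.017,0],
    [0.031,0,-0.022,0],
    [0.041,0,-0.026,0],
  ],
)

```text
time: 37.1
ee_pos: [0.5063, -0.2917, 0.0929]
tcp_rot: [-179.7, -0.5, 72.9]
wrist_force: [0.3, -0.1, -0.3]
opening: 0.0437
grasp_force: 2.7
```

arm_command(
  series=[
    [0.009,0,-0.002,0],
    [0.018,0,-0.004,0],
    [0.028,0,-0.004,0],
    [0.038,0,-0.003,0],
    [0.048,0,-0.001,0],
  ],
)

```text
time: 37.6
ee_pos: [0.5204, -0.2458, 0.0938]
tcp_rot: [-179.7, -0.5, 72.9]
wrist_force: [-0.0, 1.3, 0.9]
opening: 0.0438
grasp_force: 3.0
```

arm_command(
  series=[
    [0.002,0,0,0],
    [0.004,0,0,0],
    [0.004,0,0.001,0],
    [0.004,0,0.002,0],
    [0.004,0,0.002,0],
  ],
)

```text
time: 38.1
ee_pos: [0.5214, -0.2433, 0.0924]
tcp_rot: [-179.8, -0.5, 72.8]
wrist_force: [-0.5, -0.8, 4.1]
opening: 0.0436
grasp_force: 3.2
```

```bash
python3 - <<'E'
from jar import *
w=Cam('wrist');p=w.o['ee_pos'];a=np.array([.297,.955,0]);print(p,w.o['wrist_force'],w.o['grasp_force'])
for k in bot.mark_of('wrist','spice_jar_a')[:3]: print(k, w.at(k['location'],.012)-p)
E
```

```text
[ 0.5214 -0.2433  0.0924] [-0.4548 -0.7668  4.0535] 3.1629839166998863
{'location': [320.3, 177.4], 'confidence': 0.96} [ 0.007   0.02   -0.0804]
{'location': [322.7, 122.5], 'confidence': 0.79} [ 0.0204  0.0577 -0.0804]
```

arm_command(
  series=[
    [0,0,0,0],
    [0,0,0,0],
    [0,0,-0.008,0],
    [-0.012,0,-0.012,0],
    [-0.024,0,-0.012,0],
  ],
  hand=0.0425,
)

```text
time: 38.7
ee_pos: [0.5143, -0.2668, 0.1044]
tcp_rot: [-179.8, -0.5, 72.9]
wrist_force: [-0.3, -0.3, -1.0]
opening: 0.0428
grasp_force: 20.7
```

arm_command(
  series=[
    [0,0,0.005,0],
    [0,0,0.009,0],
    [0,0,0.012,0],
    [0,0,0.014,0],
    [0,0,0.014,0],
  ],
)

```text
time: 39.2
ee_pos: [0.5149, -0.2662, 0.092]
tcp_rot: [-179.9, -0.5, 72.9]
wrist_force: [-3.6, 0.3, 15.2]
opening: 0.0431
grasp_force: 22.6
```

```bash
python3 - <<'E'
from jar import *
w=Cam('wrist');p=w.o['ee_pos'];a=np.array([.297,.955,0]);print(p,w.o['wrist_force'],w.o['grasp_force'])
for k in bot.mark_of('wrist','spice_jar_a')[:3]: print(k, w.at(k['location'],.012)-p)
t2(['spice_jar_a'])
E
```

```text
[ 0.5149 -0.2662  0.092 ] [-3.5557  0.3469 15.1716] 22.62068544718204
{'location': [319.0, 87.6], 'confidence': 0.79} [ 0.0254  0.0823 -0.08  ]
{'location': [320.0, 179.8], 'confidence': 0.58} [ 0.0064  0.0183 -0.08  ]
spice_jar_a [ 0.665 -0.098 -0.075] err 0.0178 0.91 0.74 [340. 215.] [299. 123.]
spice_jar_a [ 0.537 -0.186  0.019] err 0.0017 0.91 0.72 [340. 215.] [329. 171.]
spice_jar_a [ 0.713 -0.082 -0.289] err 0.0177 0.58 0.74 [344. 259.] [299. 123.]
spice_jar_a [ 0.555 -0.187 -0.141] err 0.005 0.58 0.72 [344. 259.] [329. 171.]
t 39.3 [ 0.5149 -0.2662  0.092 ] [-179.92   -0.46   72.87] F [-2.7  0.4 16.2] op 0.042697219520872576 22.62704665772617
```

arm_command(
  series=[
    [0,0,0,0],
    [0,0,0,0],
    [0,0,0,0],
    [0.004,0,0,0],
    [0.008,0,0.001,0],
  ],
  hand=0.0437,
)

```text
time: 40.0
ee_pos: [0.5169, -0.2579, 0.0893]
tcp_rot: [-179.8, -0.5, 72.9]
wrist_force: [-1.3, 0.0, 6.1]
opening: 0.0436
grasp_force: 3.7
```

arm_command(
  series=[
    [0.004,0,0.001,0],
    [0.008,0,0.001,0],
    [0.012,0,0.002,0],
    [0.014,0,0.002,0],
    [0.014,0,0.002,0],
  ],
)

```text
time: 40.5
ee_pos: [0.5207, -0.2443, 0.0866]
tcp_rot: [-179.7, -0.5, 72.9]
wrist_force: [0.3, 0.1, 0.3]
opening: 0.0437
grasp_force: 3.3
```

```bash
python3 - <<'E'
from jar import *
w=Cam('wrist');p=w.o['ee_pos'];a=np.array([.297,.955,0]);print(p,w.o['wrist_force'],w.o['grasp_force'])
for k in bot.mark_of('wrist','spice_jar_a')[:3]: print(k, w.at(k['location'],.012)-p)
E
```

```text
[ 0.5207 -0.2443  0.0866] [0.2532 0.1248 0.2659] 3.3114468678832054
{'location': [318.4, 119.1], 'confidence': 0.72} [ 0.0181  0.0611 -0.0746]
{'location': [320.4, 210.8], 'confidence': 0.62} [-0.     -0.0027 -0.0746]
```

Base is now straight under the grip. Release, rise.

arm_command(
  series=[
    [0,0,0,0],
    [0,0,0,0],
    [0,0,0,0],
    [0,0,0,0],
    [0,0,0,0],
  ],
  hand=0.06,
)

```text
time: 41.1
ee_pos: [0.5207, -0.2448, 0.087]
tcp_rot: [-179.7, -0.5, 72.9]
wrist_force: [0.2, -0.9, 0.9]
opening: 0.0596
grasp_force: 0.0
```

arm_command(
  series=[
    [0,0,-0.03,0],
    [0,0,-0.07,0],
    [0,0,-0.11,0],
    [0,0,-0.15,0],
    [0,0,-0.15,0],
  ],
)

```text
time: 41.6
ee_pos: [0.5223, -0.2469, 0.2431]
tcp_rot: [179.8, -0.5, 72.9]
wrist_force: [0.9, 0.2, 0.6]
opening: 0.06
grasp_force: 0.0
```

```bash
python3 - <<'E'
from jar import *
w=Cam('wrist');p=w.o['ee_pos'];print(p,w.o['wrist_force'],w.o['tcp_rot'])
for k in bot.mark_of('wrist','spice_jar_a')[:3]: print('mark',k, w.at(k['location'],.012))
for k in bot.find_in('wrist','spice_jar_a')[:3]: print('find',k, w.at(k['location'],.066))
t2(['tall_jar','short_jar','recipe_grip','recipe_top','recipe_hinge','recipe_foot'])
jars('top',['tall_jar','short_jar'],[.03]*2)
E
```

```text
[ 0.5223 -0.2469  0.2431] [0.8881 0.166  0.6485] [179.7842  -0.4585  72.8633]
mark {'location': [315.6, 169.1], 'confidence': 0.77} [ 0.5198 -0.2456  0.012 ]
mark {'location': [316.1, 116.0], 'confidence': 0.7} [ 0.5395 -0.1841  0.012 ]
find {'location': [316.0, 182.5], 'confidence': 0.7} [ 0.519  -0.2503  0.066 ]
recipe_grip [0.454 0.068 0.033] err 0.0 0.64 0.63 [254. 193.] [220. 204.]
recipe_top [0.449 0.071 0.015] err 0.0044 0.81 0.67 [252. 199.] [222. 206.]
recipe_hinge [0.517 0.086 0.023] err 0.0074 0.92 0.84 [265. 186.] [216. 176.]
recipe_foot [0.566 0.092 0.119] err 0.0027 0.78 0.86 [275. 152.] [199. 151.]
t 41.75 [ 0.521  -0.2462  0.2364] [-179.71   -0.53   72.86] F [ 0.2  0.4 -1.2] op 0.05966747311818475 0.0
tall_jar find []
   mark [(array([337., 117.]), 0.64, array([ 0.6621, -0.2019]))]
short_jar find [(array([439., 243.]), 0.8, array([ 0.3725, -0.4401]))]
   mark [(array([406., 233.]), 0.78, array([ 0.3926, -0.365 ]))]
t 42.45 [ 0.521  -0.2462  0.237 ] [-179.7439   -0.529    72.8622] 0.05983858347123592
```

arm_command(
  series=[
    [0.03,-0.016,0,-0.06],
    [0.072,-0.04,0,-0.12],
    [0.114,-0.063,0,-0.2],
    [0.156,-0.086,0,-0.28],
    [0.198,-0.11,0,-0.34],
  ],
  hand=0.04,
)

```text
time: 43.2
ee_pos: [0.4736, -0.0231, 0.2394]
tcp_rot: [-180.0, -0.6, 92.5]
wrist_force: [1.2, 0.3, 0.5]
opening: 0.0405
grasp_force: 0.0
```

arm_command(
  series=[
    [0.03,0.0,0,-0.06],
    [0.07,0.0,0.01,-0.11],
    [0.098,0.0,0.05,-0.11],
    [0.098,0,0.08,-0.11],
    [0.098,0,0.08,-0.11],
  ],
)

```text
time: 43.7
ee_pos: [0.4681, 0.0746, 0.1567]
tcp_rot: [-179.7, -0.6, 98.7]
wrist_force: [-0.5, -0.5, -0.4]
opening: 0.0403
grasp_force: 0.0
```

```bash
python3 - <<'E'
from jar import *
c=jars('wrist',['recipe_grip','recipe_top','recipe_hinge','recipe_foot'],[.034,.01,.0205,.118])
c=jars('top',['tall_jar','short_jar'],[.03]*2)
print(go(.454,.074,.02,99))
E
```

```text
recipe_grip find [(array([303., 188.]), 0.61, array([0.4531, 0.0756]))]
   mark [(array([304., 189.]), 0.78, array([0.4541, 0.0746]))]
recipe_top find [(array([394., 178.]), 0.8, array([0.5375, 0.0929]))]
   mark [(array([306., 183.]), 0.94, array([0.4547, 0.0756]))]
recipe_hinge find [(array([390., 181.]), 0.58, array([0.5319, 0.0919]))]
   mark [(array([369., 184.]), 0.95, array([0.5129, 0.0855]))]
recipe_foot find [(array([430., 201.]), 0.96, array([0.5347, 0.1001]))]
   mark [(array([470., 213.]), 0.8, array([0.5661, 0.0966])), (array([303., 194.]), 0.38, array([0.4552, 0.0928]))]
t 43.7 [0.4681 0.0746 0.1567] [-179.6557   -0.586    98.7487] 0.040298479338751365
tall_jar find [(array([343., 227.]), 0.82, array([ 0.4045, -0.2182]))]
   mark [(array([319., 227.]), 0.79, array([ 0.4032, -0.1635]))]
short_jar find [(array([425., 235.]), 0.86, array([ 0.3894, -0.4075]))]
   mark [(array([406., 233.]), 0.69, array([ 0.3942, -0.363 ])), (array([400., 139.]), 0.5, array([ 0.6113, -0.3495]))]
t 44.15 [0.4706 0.0738 0.1612] [179.925   -0.5904  98.6059] 0.03975240021976249
[ 0.0024 -0.0159  0.1404 -0.0063]
```

arm_command(
  series=[
    [0.002,-0.01,0,0],
    [0.002,-0.0165,0.03,0],
    [0.002,-0.0165,0.07,0],
    [0.002,-0.0165,0.11,0],
    [0.002,-0.0165,0.13,0],
  ],
)

```text
time: 44.9
ee_pos: [0.4508, 0.0747, 0.0271]
tcp_rot: [-179.8, -0.6, 98.7]
wrist_force: [-0.7, -0.6, 1.8]
opening: 0.04
grasp_force: 0.0
```

arm_command(
  series=[
    [0,0,0.004,0],
    [0,0,0.008,0],
    [0,0,0.01,0],
    [0,0,0.01,0],
    [0,0,0.01,0],
  ],
)

```text
time: 45.4
ee_pos: [0.4538, 0.0751, 0.0213]
tcp_rot: [179.9, -0.6, 98.6]
wrist_force: [-0.2, 0.3, 0.3]
opening: 0.04
grasp_force: 0.0
```

arm_command(
  series=[
    [0,0,0,0],
    [0,0,0,0],
    [0,0,0,0],
    [0,0,0,0],
    [0,0,0,0],
  ],
  hand=0.001,
  grip_force=40,
)

```text
time: 45.9
ee_pos: [0.4537, 0.0752, 0.0208]
tcp_rot: [179.9, -0.6, 98.6]
wrist_force: [0.6, 0.6, 3.7]
opening: 0.0071
grasp_force: 41.6
```

arm_command(
  series=[
    [0,0.0,-0.01,0],
    [0,0.002,-0.022,0],
    [0,0.004,-0.036,0],
    [0,0.006,-0.05,0],
    [0,0.008,-0.063,0],
  ],
)

```text
time: 46.4
ee_pos: [0.4618, 0.0756, 0.0851]
tcp_rot: [179.9, -0.6, 98.6]
wrist_force: [0.4, 0.5, -1.1]
opening: 0.007
grasp_force: 40.8
```

arm_command(
  series=[
    [0,0.002,-0.013,0],
    [0,0.004,-0.026,0],
    [0,0.006,-0.039,0],
    [0,0.008,-0.052,0],
    [0,0.01,-0.065,0],
  ],
)

```text
time: 46.9
ee_pos: [0.4714, 0.0764, 0.1494]
tcp_rot: [-180.0, -0.6, 98.6]
wrist_force: [0.4, 0.7, -1.4]
opening: 0.0076
grasp_force: 40.8
```

arm_command(
  series=[
    [0,0.002,-0.013,0],
    [0,0.004,-0.026,0],
    [0,0.006,-0.039,0],
    [0,0.008,-0.052,0],
    [0,0.01,-0.065,0],
  ],
)

```text
time: 47.4
ee_pos: [0.481, 0.0772, 0.2141]
tcp_rot: [-179.9, -0.6, 98.6]
wrist_force: [-0.5, -0.8, -2.3]
opening: 0.0072
grasp_force: 40.7
```

```bash
python3 - <<'E'
from jar import *
t2(['recipe_grip','recipe_top','recipe_hinge','recipe_foot','recipe_board'])
E
```

```text
recipe_grip [0.48  0.072 0.23 ] err 0.0056 0.66 0.47 [252. 125.] [191. 186.]
recipe_grip [0.491 0.101 0.13 ] err 0.0081 0.46 0.47 [254. 156.] [191. 186.]
recipe_top [0.484 0.083 0.197] err 0.0021 0.68 0.81 [252. 135.] [191. 186.]
recipe_hinge [0.469 0.066 0.149] err 0.0109 0.74 0.89 [256. 155.] [205. 198.]
recipe_foot [0.524 0.077 0.059] err 0.0128 0.46 0.57 [271. 176.] [212. 175.]
recipe_board [0.439 0.073 0.132] err 0.0024 0.59 0.57 [244. 163.] [206. 210.]
t 47.4 [0.481  0.0772 0.2141] [-179.94   -0.59   98.64] F [-0.5 -0.8 -2.3] op 0.0072430002763722145 40.697917342185974
```

arm_command(
  series=[
    [0,0.006,0,0],
    [0,0.016,0,0],
    [0,0.028,0,0],
    [0,0.04,0,0],
    [0,0.048,0,0],
  ],
)

```text
time: 48.5
ee_pos: [0.5301, 0.0847, 0.2129]
tcp_rot: [-180.0, -0.6, 98.6]
wrist_force: [-0.8, -0.9, -3.8]
opening: 0.0071
grasp_force: 40.6
```

arm_command(
  series=[
    [0,0,0,0],
    [0,0,0,0],
    [0,0,0,0],
    [0,0,0,0],
    [0,0,0,0],
  ],
)

```text
time: 49.0
ee_pos: [0.5285, 0.0845, 0.2136]
tcp_rot: [180.0, -0.6, 98.6]
wrist_force: [-0.3, 0.4, -3.3]
opening: 0.0075
grasp_force: 40.6
```

arm_command(
  series=[
    [0,0,0.005,0],
    [0,0,0.011,0],
    [0,0,0.017,0],
    [0,0,0.022,0],
    [0,0,0.026,0],
  ],
)

```text
time: 49.5
ee_pos: [0.5285, 0.0847, 0.1866]
tcp_rot: [-180.0, -0.6, 98.6]
wrist_force: [-0.4, 1.0, -2.9]
opening: 0.0072
grasp_force: 40.7
```

```bash
python3 - <<'E'
from jar import *
t2(['recipe_grip','recipe_top','recipe_hinge','recipe_foot','recipe_board'])
E
```

```text
recipe_grip [0.529 0.08  0.2  ] err 0.0016 0.44 0.47 [265. 130.] [193. 163.]
recipe_top [0.533 0.093 0.17 ] err 0.0063 0.59 0.83 [264. 139.] [192. 162.]
recipe_top [0.504 0.06  0.186] err 0.0031 0.59 0.26 [264. 139.] [205. 176.]
recipe_hinge [0.532 0.083 0.114] err 0.0061 0.71 0.91 [269. 158.] [203. 168.]
recipe_foot [0.609 0.088 0.058] err 0.0001 0.49 0.76 [286. 166.] [210. 136.]
recipe_board [0.506 0.084 0.093] err 0.0013 0.73 0.82 [262. 167.] [206. 180.]
t 49.5 [0.5285 0.0847 0.1866] [-179.96   -0.59   98.65] F [-0.4  1.  -2.9] op 0.007195117886215047 40.65149188041687
```

arm_command(
  series=[
    [0,0.003,0.002,0],
    [0,0.007,0.004,0],
    [0,0.011,0.006,0],
    [0,0.015,0.007,0],
    [0,0.019,0.008,0],
  ],
)

```text
time: 50.6
ee_pos: [0.5499, 0.0881, 0.1827]
tcp_rot: [179.6, -0.6, 98.7]
wrist_force: [4.4, -0.4, 15.2]
opening: 0.0076
grasp_force: 43.3
```

arm_command(
  series=[
    [0,0.004,0.001,0],
    [0,0.008,0.002,0],
    [0,0.012,0.004,0],
    [0,0.016,0.005,0],
    [0,0.02,0.006,0],
  ],
)

```text
time: 51.1
ee_pos: [0.5701, 0.0912, 0.177]
tcp_rot: [179.5, -0.6, 98.7]
wrist_force: [4.7, 0.9, 13.6]
opening: 0.0072
grasp_force: 43.2
```

```bash
python3 - <<'E'
from jar import *
t2(['recipe_grip','recipe_top','recipe_hinge','recipe_foot','recipe_board'])
E
```

```text
recipe_grip [0.576 0.091 0.185] err 0.0026 0.44 0.43 [276. 130.] [190. 141.]
recipe_top [0.568 0.091 0.169] err 0.0048 0.76 0.78 [275. 136.] [192. 146.]
recipe_hinge [0.557 0.077 0.117] err 0.0101 0.88 0.65 [277. 155.] [205. 156.]
recipe_hinge [0.545 0.065 0.172] err 0.002 0.57 0.65 [274. 139.] [205. 156.]
recipe_foot [0.624 0.097 0.026] err 0.0093 0.58 0.6 [290. 173.] [209. 133.]
recipe_board [0.534 0.089 0.089] err 0.0048 0.78 0.72 [269. 165.] [204. 168.]
t 51.1 [0.5701 0.0912 0.177 ] [179.49  -0.6   98.65] F [ 4.7  0.9 13.6] op 0.007212228801498518 43.22061538696289
```

arm_command(
  series=[
    [0,0.004,0,0],
    [0,0.008,0,0],
    [0,0.012,0.001,0],
    [0,0.015,0.001,0],
    [0,0.018,0.002,0],
  ],
)

```text
time: 52.2
ee_pos: [0.5847, 0.0934, 0.1714]
tcp_rot: [-179.9, -0.6, 98.6]
wrist_force: [-6.0, -0.4, 17.3]
opening: 0.0073
grasp_force: 43.8
```

arm_command(
  series=[
    [0,0,0,0],
    [0,0,0,0],
    [0,0,0,0],
    [0,0,0,0],
    [0,0,0,0],
  ],
)

```text
time: 52.7
ee_pos: [0.5844, 0.0934, 0.1717]
tcp_rot: [-179.9, -0.6, 98.6]
wrist_force: [-4.6, -0.4, 7.6]
opening: 0.0078
grasp_force: 42.3
```

```bash
python3 - <<'E'
from jar import *
t2(['recipe_grip','recipe_top','recipe_hinge','recipe_foot','recipe_board'])
E
```

```text
recipe_top [0.584 0.096 0.153] err 0.0002 0.64 0.88 [277. 140.] [193. 139.]
recipe_top [0.554 0.066 0.168] err 0.0042 0.64 0.65 [277. 140.] [204. 153.]
recipe_hinge [0.567 0.083 0.097] err 0.0135 0.9 0.79 [280. 160.] [205. 154.]
recipe_foot [0.632 0.095 0.015] err 0.0085 0.46 0.49 [289. 176.] [214. 129.]
recipe_board [0.545 0.091 0.085] err 0.0079 0.63 0.7 [269. 165.] [206. 161.]
t 52.7 [0.5844 0.0934 0.1717] [-179.93   -0.59   98.64] F [-4.6 -0.4  7.6] op 0.007834793695626108 42.28071570396423
```

arm_command(
  series=[
    [0,-0.001,-0.001,0],
    [0,-0.002,-0.001,0],
    [0,-0.002,-0.001,0],
    [0,-0.002,-0.001,0],
    [0,-0.002,-0.001,0],
  ],
)

```text
time: 53.8
ee_pos: [0.5829, 0.0932, 0.172]
tcp_rot: [-180.0, -0.6, 98.6]
wrist_force: [0.8, 0.5, -0.1]
opening: 0.0071
grasp_force: 41.1
```

arm_command(
  series=[
    [0,0,0,0],
    [0,0,0,0],
    [0,0,0,0],
    [0,0,0,0],
    [0,0,0,0],
  ],
  hand=0.03,
  grip_force=20,
)

```text
time: 54.3
ee_pos: [0.583, 0.0932, 0.1724]
tcp_rot: [-180.0, -0.6, 98.6]
wrist_force: [-0.3, -0.2, -0.2]
opening: 0.0302
grasp_force: 0.0
```

```bash
python3 - <<'E'
from jar import *
t2(['recipe_grip','recipe_top','recipe_hinge','recipe_foot','recipe_board'])
E
```

```text
recipe_grip [0.587 0.088 0.175] err 0.0074 0.53 0.55 [280. 133.] [192. 137.]
recipe_hinge [0.564 0.082 0.114] err 0.0082 0.81 0.84 [278. 155.] [204. 153.]
recipe_foot [0.627 0.084 0.026] err 0.002 0.54 0.64 [292. 174.] [216. 130.]
recipe_board [0.539 0.09  0.086] err 0.0008 0.71 0.97 [269. 165.] [205. 165.]
t 54.3 [0.583  0.0932 0.1724] [-180.     -0.59   98.65] F [-0.3 -0.2 -0.2] op 0.030202612743167073 0.0
```

arm_command(
  series=[
    [0,0,-0.01,0],
    [0,0,-0.03,0],
    [0,0,-0.05,0],
    [0,0,-0.075,0],
    [0,0,-0.095,0],
  ],
)

```text
time: 55.4
ee_pos: [0.5831, 0.0922, 0.2696]
tcp_rot: [179.9, -0.6, 98.6]
wrist_force: [0.8, -0.2, 0.2]
opening: 0.0301
grasp_force: 0.0
```

```bash
python3 - <<'E'
from jar import *
t2(['recipe_top','recipe_hinge','recipe_foot','recipe_board'])
jars('top',['tall_jar','short_jar'],[.03]*2)
print(go(.404,-.255,.15,90))
E
```

```text
recipe_top [0.582 0.094 0.155] err 0.0104 0.91 0.6 [275. 139.] [195. 138.]
recipe_hinge [0.57  0.089 0.099] err 0.0063 0.57 0.67 [278. 158.] [203. 151.]
recipe_foot [0.622 0.092 0.021] err 0.0004 0.4 0.44 [289. 175.] [214. 134.]
t 55.4 [0.5831 0.0922 0.2696] [179.92  -0.59  98.65] F [ 0.8 -0.2  0.2] op 0.03008983180462116 0.0
tall_jar find [(array([342., 225.]), 0.56, array([ 0.4096, -0.217 ]))]
   mark [(array([319., 227.]), 0.61, array([ 0.4034, -0.1621]))]
short_jar find [(array([426., 234.]), 0.65, array([ 0.3928, -0.4089]))]
   mark [(array([406., 235.]), 0.56, array([ 0.3882, -0.363 ]))]
t 55.9 [0.5829 0.0922 0.2666] [-179.9281   -0.5913   98.6447] 0.029751462583802755
[-0.3163 -0.2293  0.1172  0.1509]
```

arm_command(
  series=[
    [-0.03,-0.02,0,0],
    [-0.068,-0.048,0,0],
    [-0.106,-0.076,0,0],
    [-0.144,-0.104,0,0],
    [-0.182,-0.131,0,0],
  ],
  hand=0.078,
)

```text
time: 56.65
ee_pos: [0.4798, -0.1087, 0.2656]
tcp_rot: [180.0, -0.6, 98.7]
wrist_force: [0.9, 0.3, 0.4]
opening: 0.0781
grasp_force: 0.0
```

arm_command(
  series=[
    [-0.038,-0.028,0,0.05],
    [-0.076,-0.056,0.01,0.1],
    [-0.11,-0.08,0.04,0.15],
    [-0.13,-0.095,0.08,0.151],
    [-0.13,-0.095,0.117,0.151],
  ],
)

```text
time: 57.15
ee_pos: [0.4049, -0.2514, 0.1458]
tcp_rot: [-179.9, -0.5, 89.8]
wrist_force: [-0.1, -0.7, -1.3]
opening: 0.078
grasp_force: 0.0
```

arm_command(
  series=[
    [0,0,0,0],
    [0,0,0,0],
    [0,0,0,0],
    [0,0,0,0],
    [0,0,0,0],
  ],
)

```text
time: 57.65
ee_pos: [0.4073, -0.249, 0.1486]
tcp_rot: [180.0, -0.5, 90.0]
wrist_force: [-0.2, 0.3, -0.3]
opening: 0.078
grasp_force: 0.0
```

```bash
python3 - <<'E'
from jar import *
for i in range(2): w=jars('wrist',['tall_jar'],[.031])
t2(['recipe_top','recipe_hinge','recipe_foot','recipe_board'])
E
```

```text
tall_jar find [(array([323., 161.]), 0.57, array([ 0.4111, -0.2215]))]
   mark [(array([322.,  97.]), 0.97, array([ 0.4095, -0.1674]))]
t 57.65 [ 0.4073 -0.249   0.1486] [179.986   -0.5147  90.0477] 0.07797087529996953
tall_jar find [(array([326., 160.]), 0.67, array([ 0.4129, -0.2198])), (array([253., 328.]), 0.31, array([ 0.3364, -0.3975]))]
   mark []
t 57.8 [ 0.4068 -0.249   0.1477] [-179.9444   -0.5603   90.0194] 0.07805801387806514
recipe_top [0.584 0.101 0.151] err 0.0127 0.94 0.98 [274. 140.] [193. 137.]
recipe_hinge [0.57  0.092 0.097] err 0.0058 0.8 0.85 [277. 158.] [202. 151.]
recipe_foot [0.626 0.094 0.019] err 0.0061 0.59 0.68 [291. 175.] [212. 133.]
recipe_board [0.538 0.087 0.082] err 0.0089 0.7 0.58 [271. 167.] [205. 167.]
t 57.95 [ 0.4065 -0.2489  0.1472] [-179.91   -0.58   90.  ] F [ 1.  -0.2 -0.4] op 0.0780780932314363 0.0
```

arm_command(
  series=[
    [0,0.004,0.03,0],
    [0,0.004,0.07,0],
    [0,0.004,0.105,0],
    [0,0.004,0.125,0],
    [0,0.004,0.134,0],
  ],
)

```text
time: 58.95
ee_pos: [0.4091, -0.2469, 0.011]
tcp_rot: [-179.8, -0.7, 90.0]
wrist_force: [0.3, 0.6, 0.9]
opening: 0.078
grasp_force: 0.0
```

arm_command(
  series=[
    [0,0,0.002,0],
    [0,0,0.002,0],
    [0,0,0.002,0],
    [0,0,0.002,0],
    [0,0,0.002,0],
  ],
  hand=0.04,
  grip_force=40,
)

```text
time: 59.45
ee_pos: [0.4103, -0.2478, 0.0116]
tcp_rot: [-179.9, -0.6, 90.0]
wrist_force: [0.3, -0.4, -0.7]
opening: 0.0601
grasp_force: 44.3
```

arm_command(
  series=[
    [0,0,-0.005,0],
    [0,0,-0.02,0],
    [0,0,-0.04,0],
    [0,0,-0.06,0],
    [0,0,-0.075,0],
  ],
)

```text
time: 59.95
ee_pos: [0.4105, -0.2485, 0.0878]
tcp_rot: [-180.0, -0.6, 90.0]
wrist_force: [0.7, -0.3, -4.0]
opening: 0.0604
grasp_force: 44.8
```

arm_command(
  series=[
    [0.012,0.005,0,0],
    [0.035,0.015,0,0],
    [0.06,0.027,0,0],
    [0.085,0.038,0,0],
    [0.1,0.044,0,0],
  ],
)

```text
time: 60.45
ee_pos: [0.4546, -0.1461, 0.0863]
tcp_rot: [-179.9, -0.6, 90.1]
wrist_force: [0.2, 0.1, -3.5]
opening: 0.0603
grasp_force: 44.7
```

arm_command(
  series=[
    [0,0,0.02,0],
    [0,0,0.042,0],
    [0,0,0.06,0],
    [0,0,0.068,0],
    [0,0,0.072,0],
  ],
)

```text
time: 60.95
ee_pos: [0.4536, -0.147, 0.014]
tcp_rot: [-179.8, -0.6, 90.0]
wrist_force: [-0.1, -0.7, -3.1]
opening: 0.0604
grasp_force: 44.7
```

arm_command(
  series=[
    [0,0,0,0],
    [0,0,0,0],
    [0,0,0,0],
    [0,0,0,0],
    [0,0,0,0],
  ],
  hand=0.0606,
)

```text
time: 61.45
ee_pos: [0.4544, -0.1478, 0.0155]
tcp_rot: [-179.9, -0.6, 90.0]
wrist_force: [-0.2, -0.3, -4.2]
opening: 0.0606
grasp_force: 24.6
```

```bash
python3 - <<'E'
from jar import *
o=bot.get_obs();print(o['ee_pos'],o['tcp_rot'],o['opening'],o['grasp_force'],o['wrist_force'])
t2(['tall_jar'])
E
```

```text
[ 0.4544 -0.1478  0.0155] [-179.9414   -0.5729   89.9862] 0.0606039225498486 24.575894217705354 [-0.1712 -0.25   -4.2257]
t 61.45 [ 0.4544 -0.1478  0.0155] [-179.94   -0.57   89.99] F [-0.2 -0.3 -4.2] op 0.0606039225498486 24.575894217705354
```

arm_command(
  series=[
    [0,0,0,0],
    [0,0,0,0],
    [0,0,0,0],
    [0,0,0,0],
    [0,0,0,0],
  ],
  hand=0.0609,
  grip_force=20,
)

```text
time: 62.15
ee_pos: [0.4542, -0.1476, 0.0151]
tcp_rot: [-179.9, -0.6, 90.0]
wrist_force: [0.7, -0.0, -5.1]
opening: 0.0611
grasp_force: 13.3
```

arm_command(
  series=[
    [0,0,0,0],
    [0,0,0,0],
    [0,0,0,0],
    [0,0,0,0],
    [0,0,0,0],
  ],
  hand=0.0611,
)

```text
time: 62.65
ee_pos: [0.4542, -0.1477, 0.0151]
tcp_rot: [-179.9, -0.6, 90.0]
wrist_force: [-0.1, -0.5, -3.5]
opening: 0.0611
grasp_force: 6.1
```

arm_command(
  series=[
    [0,0,0.001,0],
    [0,0,0.002,0],
    [0,0,0.003,0],
    [0,0,0.003,0],
    [0,0,0.003,0],
  ],
  hand=0.0612,
)

```text
time: 63.15
ee_pos: [0.4543, -0.1476, 0.0121]
tcp_rot: [-179.9, -0.6, 90.0]
wrist_force: [-0.1, -0.9, -3.4]
opening: 0.0614
grasp_force: 3.1
```

arm_command(
  series=[
    [0.004,0,-0.01,0],
    [0.01,0,-0.019,0],
    [0.016,0,-0.027,0],
    [0.021,0,-0.033,0],
    [0.026,0,-0.037,0],
  ],
)

```text
time: 63.65
ee_pos: [0.4547, -0.1217, 0.0505]
tcp_rot: [-180.0, -0.5, 90.0]
wrist_force: [-0.7, -2.5, -0.4]
opening: 0.0612
grasp_force: 1.9
```

```bash
python3 - <<'E'
from jar import *
t2(['tall_jar']); w=jars('wrist',['tall_jar'],[.025])
E
```

```text
t 63.65 [ 0.4547 -0.1217  0.0505] [-179.98   -0.54   90.01] F [-0.7 -2.5 -0.4] op 0.061173615629946734 1.8589251511730254
tall_jar find [(array([318., 203.]), 0.84, array([ 0.4542, -0.1043]))]
   mark []
t 63.85 [ 0.4546 -0.1222  0.0497] [-179.9563   -0.5382   90.0093] 0.061154652822203726
```

arm_command(
  series=[
    [0.007,0,-0.005,0],
    [0.015,0,-0.01,0],
    [0.024,0,-0.014,0],
    [0.033,0,-0.017,0],
    [0.042,0,-0.019,0],
  ],
)

```text
time: 64.5
ee_pos: [0.4543, -0.0791, 0.0691]
tcp_rot: [-179.9, -0.6, 90.0]
wrist_force: [-0.4, -0.1, -2.0]
opening: 0.0614
grasp_force: 1.7
```

```bash
python3 - <<'E'
from jar import *
w=jars('wrist',['tall_jar'],[.0])
w2=w.proj([.4545,-.065+.0112,.0274]);print('expect base',w2)
t2(['tall_jar'])
E
```

```text
tall_jar find [(array([314., 232.]), 0.84, array([ 0.4509, -0.0964]))]
   mark [(array([318., 160.]), 0.74, array([ 0.4536, -0.0432]))]
t 64.5 [ 0.4543 -0.0791  0.0691] [-179.9089   -0.5947   90.0229] 0.06138472766483283
expect base [319.5281 183.6742]
t 64.65 [ 0.4545 -0.0795  0.0691] [-179.94   -0.58   90.07] F [ 0.4 -0.9  1.2] op 0.06100104463919692 1.8301648925989866
```

arm_command(
  series=[
    [0.009,0,-0.001,0],
    [0.018,0,-0.001,0],
    [0.027,0,0,0],
    [0.036,0,0.001,0],
    [0.044,0,0.003,0],
  ],
)

```text
time: 65.35
ee_pos: [0.4547, -0.0354, 0.0664]
tcp_rot: [-180.0, -0.6, 90.0]
wrist_force: [1.5, -2.5, 2.2]
opening: 0.0613
grasp_force: 2.0
```

```bash
python3 - <<'E'
from jar import *
w=jars('wrist',['tall_jar'],[.0])
t2(['tall_jar','recipe_board'])
E
```

```text
tall_jar find [(array([317., 255.]), 0.95, array([ 0.4534, -0.0701]))]
   mark [(array([320., 214.]), 0.8, array([ 0.4555, -0.0374]))]
t 65.35 [ 0.4547 -0.0354  0.0664] [-179.964    -0.5504   90.0202] 0.06133461676686152
tall_jar [ 0.45  -0.034  0.001] err 0.001 0.77 0.69 [278. 215.] [266. 207.]
recipe_board [0.538 0.089 0.086] err 0.0014 0.69 0.88 [269. 165.] [206. 165.]
t 65.5 [ 0.4543 -0.0357  0.0661] [-179.91   -0.57   90.06] F [ 0.7 -0.8 -1.3] op 0.06079334505580549 1.7947410480701365
```

arm_command(
  series=[
    [0,0,0,0],
    [0,0,0,0],
    [0,0,0,0],
    [0,0,0,0],
    [0,0,0,0],
  ],
  hand=0.05,
  grip_force=45,
)

```text
time: 66.3
ee_pos: [0.4543, -0.0363, 0.0665]
tcp_rot: [-179.9, -0.6, 90.0]
wrist_force: [-2.1, -2.6, 6.1]
opening: 0.0598
grasp_force: 48.7
```

arm_command(
  series=[
    [0,0,-0.01,0],
    [0,0,-0.03,0],
    [0,-0.005,-0.055,0],
    [0,-0.015,-0.08,0],
    [0,-0.026,-0.09,0],
  ],
)

```text
time: 66.8
ee_pos: [0.4287, -0.0369, 0.1583]
tcp_rot: [180.0, -0.6, 90.0]
wrist_force: [-0.6, -0.3, -3.4]
opening: 0.0592
grasp_force: 50.6
```

arm_command(
  series=[
    [-0.02,0,0,0],
    [-0.05,0,0,0],
    [-0.085,0,0,0],
    [-0.12,0,0,0],
    [-0.15,0,0,0],
  ],
)

```text
time: 67.3
ee_pos: [0.4277, -0.1883, 0.154]
tcp_rot: [-179.9, -0.6, 90.0]
wrist_force: [0.4, 0.4, -4.3]
opening: 0.0595
grasp_force: 50.6
```

arm_command(
  series=[
    [-0.03,0,0,0.06],
    [-0.06,0,0,0.12],
    [-0.085,0,0,0.2],
    [-0.1,0,0,0.26],
    [-0.107,0,0,0.302],
  ],
)

```text
time: 67.8
ee_pos: [0.4277, -0.295, 0.1525]
tcp_rot: [-179.6, -0.6, 72.5]
wrist_force: [-0.2, 0.3, -4.8]
opening: 0.0596
grasp_force: 50.6
```

```bash
python3 - <<'E'
from jar import *
o=bot.get_obs();print(o['ee_pos'],o['tcp_rot'],o['opening'],o['grasp_force'],o['wrist_force'])
w=jars('wrist',['tall_jar','spice_jar_a'],[.09,.012])
print('expect',w.proj(o['ee_pos']-[0,0,.066]))
print(go(.5004,-.315,.08,72.7))
for k in bot.mark_of('top','short_jar')[:1]: print(k)
E
```

```text
[ 0.4277 -0.295   0.1525] [-179.6468   -0.5698   72.4739] 0.05955680651584923 50.58526676148176 [-0.2265  0.2887 -4.7596]
tall_jar find [(array([318., 257.]), 0.61, array([ 0.4166, -0.3275]))]
   mark [(array([322., 210.]), 0.75, array([ 0.4297, -0.294 ]))]
spice_jar_a find [(array([428., 108.]), 0.85, array([ 0.5477, -0.2526])), (array([416.,  27.]), 0.66, array([ 0.5598, -0.1745]))]
   mark [(array([400.,  41.]), 0.59, array([ 0.5398, -0.1845])), (array([400., 108.]), 0.59, array([ 0.5208, -0.2457]))]
t 67.8 [ 0.4277 -0.295   0.1525] [-179.6468   -0.5698   72.4739] 0.05955680651584923
expect [319.4017 211.038 ]
[0.0008 0.0753 0.0733 0.0012]
{'location': [405.1, 234.2], 'confidence': 0.85}
```

arm_command(
  series=[
    [0,0.01,0,0],
    [0,0.03,0,0],
    [0,0.052,0,0],
    [0,0.07,0,0],
    [0,0.075,0,0],
  ],
)

```text
time: 68.6
ee_pos: [0.5019, -0.3163, 0.1527]
tcp_rot: [-179.7, -0.5, 72.8]
wrist_force: [-0.8, 0.5, -3.9]
opening: 0.0595
grasp_force: 50.7
```

arm_command(
  series=[
    [0,0,0.015,0],
    [0,0,0.035,0],
    [0,0,0.055,0],
    [0,0,0.065,0],
    [0,0,0.07,0],
  ],
)

```text
time: 69.1
ee_pos: [0.4989, -0.3151, 0.0818]
tcp_rot: [-179.6, -0.6, 72.7]
wrist_force: [-0.5, -0.6, -3.2]
opening: 0.0596
grasp_force: 50.7
```

arm_command(
  series=[
    [0,0,0.001,0],
    [0,0,0.002,0],
    [0,0,0.003,0],
    [0,0,0.004,0],
    [0,0,0.004,0],
  ],
)

```text
time: 69.6
ee_pos: [0.5, -0.3157, 0.0796]
tcp_rot: [-179.8, -0.5, 72.7]
wrist_force: [0.8, 0.3, -4.8]
opening: 0.0594
grasp_force: 50.7
```

arm_command(
  series=[
    [0,0,0.001,0],
    [0,0,0.002,0],
    [0,0,0.003,0],
    [0,0,0.003,0],
    [0,0,0.003,0],
  ],
)

```text
time: 70.1
ee_pos: [0.5, -0.3163, 0.0783]
tcp_rot: [-179.8, -0.4, 72.7]
wrist_force: [-4.2, -1.2, 10.7]
opening: 0.0593
grasp_force: 51.4
```

arm_command(
  series=[
    [0,0,0,0],
    [0,0,0,0],
    [0,0,0,0],
    [0,0,0,0],
    [0,0,0,0],
  ],
  hand=0.0612,
  grip_force=20,
)

```text
time: 70.6
ee_pos: [0.5004, -0.3157, 0.0766]
tcp_rot: [-179.8, -0.5, 72.7]
wrist_force: [3.7, -2.4, 3.1]
opening: 0.0618
grasp_force: 2.6
```

arm_command(
  series=[
    [0,0,0,0],
    [0,0,0,0],
    [0,0,0,0],
    [0,0,0,0],
    [0,0,0,0],
  ],
  hand=0.078,
)

```text
time: 71.1
ee_pos: [0.4998, -0.3155, 0.0761]
tcp_rot: [-179.7, -0.5, 72.7]
wrist_force: [0.3, -0.5, 0.1]
opening: 0.0782
grasp_force: 0.0
```

arm_command(
  series=[
    [0,0,-0.03,0],
    [0,0,-0.07,0],
    [0,0,-0.11,0],
    [0,0,-0.14,0],
    [0,0,-0.14,0],
  ],
)

```text
time: 71.6
ee_pos: [0.5013, -0.3178, 0.2213]
tcp_rot: [179.9, -0.4, 72.7]
wrist_force: [0.3, -0.7, 0.4]
opening: 0.078
grasp_force: 0.0
```

```bash
python3 - <<'E'
from jar import *
w=jars('wrist',['tall_jar','spice_jar_a','short_jar'],[.012,.012,.03])
jars('top',['short_jar'],[.03])
print(go(.389,-.42,.15,84))
E
```

```text
tall_jar find [(array([315., 186.]), 0.56, array([ 0.4924, -0.332 ]))]
   mark [(array([317., 167.]), 0.55, array([ 0.5016, -0.3112]))]
spice_jar_a find [(array([312., 105.]), 0.9, array([ 0.5183, -0.2418])), (array([313.,  34.]), 0.87, array([ 0.5438, -0.1635]))]
   mark [(array([315.,  52.]), 0.92, array([ 0.5398, -0.184 ])), (array([316., 106.]), 0.71, array([ 0.5212, -0.2444]))]
short_jar find [(array([255., 274.]), 0.68, array([ 0.3893, -0.4122]))]
   mark [(array([235., 241.]), 0.6, array([ 0.3827, -0.3631]))]
t 71.6 [ 0.5013 -0.3178  0.2213] [179.8782  -0.4255  72.6901] 0.0779756986709482
short_jar find []
   mark [(array([329., 169.]), 0.37, array([ 0.5392, -0.1832]))]
t 71.95 [ 0.4998 -0.3168  0.215 ] [-179.6262   -0.5612   72.6889] 0.07815265097137754
[-0.1314 -0.0753  0.0657 -0.1974]
```

arm_command(
  series=[
    [-0.03,-0.017,0,-0.06],
    [-0.065,-0.036,0,-0.12],
    [-0.1,-0.055,0,-0.2],
    [-0.125,-0.068,0.02,-0.26],
    [-0.136,-0.074,0.06,-0.302],
  ],
  hand=0.07,
)

```text
time: 72.6
ee_pos: [0.3882, -0.4269, 0.1575]
tcp_rot: [179.9, -0.3, 90.0]
wrist_force: [0.4, 0.5, 0.8]
opening: 0.0699
grasp_force: 0.0
```

arm_command(
  series=[
    [0,0,0,0],
    [0,0,0,0],
    [0,0,0,0],
    [0,0,0,0],
    [0,0,0,0],
  ],
)

```text
time: 73.1
ee_pos: [0.3899, -0.4242, 0.1568]
tcp_rot: [-180.0, -0.5, 90.0]
wrist_force: [-0.2, -0.1, -0.3]
opening: 0.0699
grasp_force: 0.0
```

```bash
python3 - <<'E'
from jar import *
for i in range(3): w=jars('wrist',['short_jar'],[.03])
# edges of jar: rows of brightness for orientation
cv2.imwrite('pics/w9.png',cv2.resize(w.img[60:330,200:450],None,fx=2,fy=2))
E
```

```text
short_jar find [(array([311., 174.]), 0.86, array([ 0.383 , -0.4094]))]
   mark [(array([312., 123.]), 0.88, array([ 0.3837, -0.3643])), (array([353., 227.]), 0.27, array([ 0.4219, -0.4595]))]
t 73.1 [ 0.3899 -0.4242  0.1568] [-179.9888   -0.4981   90.0398] 0.06986605049116898
short_jar find [(array([313., 175.]), 0.58, array([ 0.3841, -0.4102]))]
   mark []
t 73.25 [ 0.3894 -0.4241  0.1559] [-179.9361   -0.553    90.0181] 0.06988504382535249
short_jar find [(array([314., 173.]), 0.59, array([ 0.3844, -0.4081]))]
   mark [(array([316., 122.]), 0.74, array([ 0.3865, -0.363 ]))]
t 73.4 [ 0.389  -0.4242  0.1555] [-179.9118   -0.5829   89.9982] 0.07009806193407699
```

View pics/w9.png

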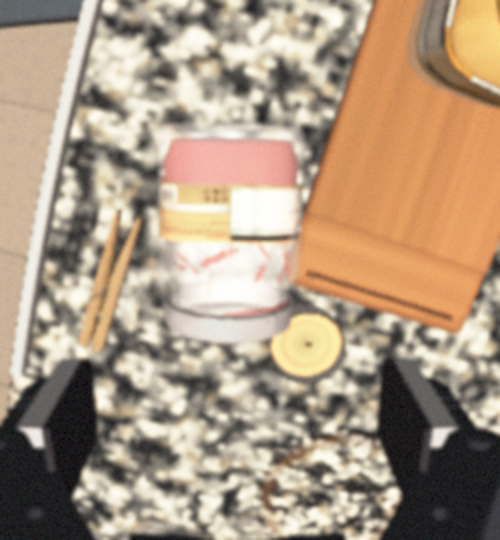

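```bash
python3 - <<'E'
from jar import *
w=Cam('wrist');C=lambda a,b,z:w.at((200+a/2,60+b/2),z)[:2]
print('peg right edge',[C(a,b,.008) for a,b in [(140,218),(128,260),(118,300),(106,345)]],'left',C(82,345,.008))
print('candle',C(307,347,.015),'front',C(307,313,.015),'left',C(272,345,.015))
print('jar top face L/R',C(160,240,.06),C(300,240,.06),'base end',C(230,137,.045),'lid end',C(230,325,.05),C(230,340,.03),'lid start',C(230,305,.05))
print('board corner',C(298,285,.012),C(455,330,.012),C(378,0,.012))
E
```

```text
peg right edge [array([ 0.3421, -0.408 ]), array([ 0.3354, -0.4287]), array([ 0.3294, -0.4491]), array([ 0.3216, -0.4732])] left [ 0.3089 -0.4734]
candle [ 0.4228 -0.4711] front [ 0.4222 -0.4534] left [ 0.4055 -0.4699]
jar top face L/R [ 0.3582 -0.4079] [ 0.4132 -0.4079] base end [ 0.3856 -0.3684] lid end [ 0.3855 -0.4468] [ 0.3852 -0.4614] lid start [ 0.3855 -0.4379]
board corner [ 0.4177 -0.4402] [ 0.5    -0.4644] [ 0.4535 -0.304 ]
```

arm_command(
  series=[
    [-0.003,-0.0035,0.03,0],
    [-0.003,-0.0035,0.07,0],
    [-0.003,-0.0035,0.11,0],
    [-0.003,-0.0035,0.132,0],
    [-0.003,-0.0035,0.14,0],
  ],
  hand=0.069,
)

```text
time: 74.1
ee_pos: [0.384, -0.4246, 0.0125]
tcp_rot: [-179.7, -0.8, 90.0]
wrist_force: [1.0, -0.3, -0.1]
opening: 0.069
grasp_force: 0.0
```

arm_command(
  series=[
    [0,0,0.002,0],
    [0,0,0.004,0],
    [0,0,0.004,0],
    [0,0,0.004,0],
    [0,0,0.004,0],
  ],
)

```text
time: 74.6
ee_pos: [0.3855, -0.4262, 0.0122]
tcp_rot: [-180.0, -0.5, 90.0]
wrist_force: [-0.3, -0.1, 0.6]
opening: 0.0688
grasp_force: 0.0
```

arm_command(
  series=[
    [0,0,0,0],
    [0,0,0,0],
    [0,0,0,0],
    [0,0,0,0],
    [0,0,0,0],
  ],
  hand=0.04,
  grip_force=40,
)

```text
time: 75.1
ee_pos: [0.3854, -0.4262, 0.0122]
tcp_rot: [-179.9, -0.5, 90.0]
wrist_force: [-0.9, -0.5, 6.0]
opening: 0.0588
grasp_force: 43.5
```

arm_command(
  series=[
    [0,0,-0.01,0],
    [0,0,-0.04,0],
    [0,0,-0.075,0],
    [0,0,-0.11,0],
    [0,0,-0.135,0],
  ],
)

```text
time: 75.6
ee_pos: [0.3856, -0.4273, 0.1491]
tcp_rot: [-180.0, -0.5, 90.0]
wrist_force: [0.3, -0.3, -2.7]
opening: 0.0594
grasp_force: 44.2
```

arm_command(
  series=[
    [0.02,0.004,0,0],
    [0.055,0.012,0,0],
    [0.09,0.02,0,0],
    [0.125,0.028,0,0],
    [0.16,0.036,0,0],
  ],
)

```text
time: 76.1
ee_pos: [0.4213, -0.2657, 0.1481]
tcp_rot: [-179.9, -0.6, 90.0]
wrist_force: [1.0, 0.6, -2.8]
opening: 0.059
grasp_force: 44.2
```

arm_command(
  series=[
    [0.035,0.01,0,0],
    [0.07,0.018,0,0],
    [0.1,0.026,0,0],
    [0.12,0.033,0.01,0],
    [0.127,0.033,0.03,0],
  ],
)

```text
time: 76.6
ee_pos: [0.4556, -0.1382, 0.1205]
tcp_rot: [179.9, -0.6, 90.1]
wrist_force: [-0.1, -0.4, -2.5]
opening: 0.0591
grasp_force: 44.2
```

arm_command(
  series=[
    [0,0,0.03,0],
    [0,0,0.06,0],
    [0,0,0.085,0],
    [0,0,0.097,0],
    [0,0,0.101,0],
  ],
)

```text
time: 77.1
ee_pos: [0.4535, -0.1386, 0.0173]
tcp_rot: [-179.8, -0.6, 90.0]
wrist_force: [-0.3, -0.1, -1.9]
opening: 0.0591
grasp_force: 44.1
```

arm_command(
  series=[
    [0,0,0,0],
    [0,0,0,0],
    [0,0,0,0],
    [0,0,0,0],
    [0,0,0,0],
  ],
  hand=0.0598,
  grip_force=20,
)

```text
time: 77.6
ee_pos: [0.4545, -0.1389, 0.0187]
tcp_rot: [-179.9, -0.6, 90.0]
wrist_force: [0.5, 0.5, -3.0]
opening: 0.0598
grasp_force: 5.3
```

```bash
python3 - <<'E'
from jar import *
o=bot.get_obs();print(o['ee_pos'],o['opening'],o['grasp_force'],o['wrist_force'])
w=jars('wrist',['short_jar'],[.033])
t2(['recipe_top','recipe_foot','recipe_board'])
E
```

```text
[ 0.4545 -0.1389  0.0187] 0.05984914001604438 5.348316313725263 [ 0.5342  0.4933 -3.0055]
short_jar find [(array([317., 220.]), 0.85, array([ 0.4536, -0.1172])), (array([622., 195.]), 0.64, array([ 0.65  , -0.1058]))]
   mark [(array([321., 126.]), 0.58, array([ 0.4552, -0.0769]))]
t 77.6 [ 0.4545 -0.1389  0.0187] [-179.9484   -0.568    89.996 ] 0.05984914001604438
recipe_top [0.581 0.092 0.164] err 0.0054 0.75 0.73 [276. 136.] [194. 139.]
recipe_top [ 0.658 -0.204  0.01 ] err 0.0098 0.63 0.28 [373. 203.] [336. 122.]
recipe_board [0.536 0.085 0.093] err 0.0004 0.87 0.92 [269. 164.] [206. 166.]
t 77.75 [ 0.4543 -0.1388  0.0183] [-179.91   -0.58   89.99] F [-0.   1.1 -2.8] op 0.05964092437750654 5.348349078522006
```

arm_command(
  series=[
    [0,0,0.002,0],
    [0,0,0.004,0],
    [0,0,0.006,0],
    [0,0,0.006,0],
    [0,0,0.006,0],
  ],
  hand=0.0599,
)

```text
time: 78.65
ee_pos: [0.4542, -0.1388, 0.0121]
tcp_rot: [-179.9, -0.6, 90.0]
wrist_force: [0.6, -0.4, -1.8]
opening: 0.0599
grasp_force: 1.1
```

arm_command(
  series=[
    [0.004,0,-0.007,0],
    [0.009,0,-0.014,0],
    [0.014,0,-0.02,0],
    [0.018,0,-0.024,0],
    [0.023,0,-0.027,0],
  ],
)

```text
time: 79.15
ee_pos: [0.4545, -0.1157, 0.0401]
tcp_rot: [-179.9, -0.6, 90.0]
wrist_force: [-0.5, -0.8, -0.2]
opening: 0.0599
grasp_force: 0.3
```

```bash
python3 - <<'E'
from jar import *
w=jars('wrist',['short_jar'],[.04])
y0=w.o['ee_pos'][1]
for ph in (0,15,30):
    p=np.radians(ph);yc=-.1389+.063;print(ph,w.proj([.4545,yc+.03*np.sin(p),.03*np.cos(p)]))
E
```

```text
short_jar find [(array([315., 240.]), 0.74, array([ 0.4523, -0.1098]))]
   mark [(array([317., 168.]), 0.85, array([ 0.4536, -0.0735]))]
t 79.15 [ 0.4545 -0.1157  0.0401] [-179.9444   -0.5678   90.0031] 0.059939428291244115
0 [319.2887 169.2659]
15 [319.2823 153.5518]
30 [319.2654 138.6095]
```

arm_command(
  series=[
    [-0.006,0,0.008,0],
    [-0.014,0,0.016,0],
    [-0.02,0,0.023,0],
    [-0.023,0,0.027,0],
    [-0.023,0,0.027,0],
  ],
  hand=0.062,
)

```text
time: 79.8
ee_pos: [0.4536, -0.1392, 0.0111]
tcp_rot: [-179.8, -0.6, 89.9]
wrist_force: [-0.5, -0.6, 0.9]
opening: 0.062
grasp_force: 0.0
```

arm_command(
  series=[
    [0,0,0,0],
    [0,0,0,0],
    [0,0,0,0],
    [0,0,0,0],
    [0,0,0,0],
  ],
  hand=0.0597,
)

```text
time: 80.3
ee_pos: [0.4542, -0.1387, 0.0122]
tcp_rot: [-179.9, -0.6, 90.0]
wrist_force: [-0.2, -1.0, -3.0]
opening: 0.0599
grasp_force: 5.1
```

arm_command(
  series=[
    [0,0,0,0],
    [0,0,0,0],
    [0,0,0,0],
    [0,0,0,0],
    [0,0,0,0],
  ],
  hand=0.0598,
)

```text
time: 80.8
ee_pos: [0.4542, -0.1388, 0.0122]
tcp_rot: [-179.9, -0.6, 90.0]
wrist_force: [0.6, 0.3, -3.1]
opening: 0.06
grasp_force: 3.3
```

arm_command(
  series=[
    [0.002,0,-0.005,0],
    [0.006,0,-0.01,0],
    [0.01,0,-0.016,0],
    [0.016,0,-0.022,0],
    [0.023,0,-0.027,0],
  ],
)

```text
time: 81.3
ee_pos: [0.4545, -0.1156, 0.0403]
tcp_rot: [-179.9, -0.6, 90.0]
wrist_force: [0.6, -0.8, -2.3]
opening: 0.0601
grasp_force: 2.4
```

```bash
python3 - <<'E'
from jar import *
w=jars('wrist',['short_jar'],[.04])
for ph in (0,15,30):
    p=np.radians(ph);yc=-.1389+.063;print(ph,w.proj([.4545,yc+.03*np.sin(p),.03*np.cos(p)]))
E
```

```text
short_jar find [(array([317., 223.]), 0.96, array([ 0.4533, -0.1008]))]
   mark [(array([316., 140.]), 0.64, array([ 0.4529, -0.0603]))]
t 81.3 [ 0.4545 -0.1156  0.0403] [-179.9482   -0.567    89.99  ] 0.06011716676841102
0 [319.1799 169.3138]
15 [319.1695 153.6187]
30 [319.1503 138.6929]
```

```bash
python3 - <<'E'
from jar import *
w=Cam('wrist');g=w.o['ee_pos']+[0,0,.024]
for ph in (0,15,30,45):
    p=np.radians(ph);d=np.array([0,np.cos(p),-np.sin(p)])
    print(ph,'base',w.proj(g+.063*d),'centre',w.proj(g+.0185*d), (g+.063*d)[1:])
for i in range(2):
    print([k['location'] for k in bot.mark_of('wrist','short_jar')[:1]]); w=Cam('wrist')
s,t=t2(['short_jar'])
for ph in (0,15,30,45):
    p=np.radians(ph);d=np.array([0,np.cos(p),-np.sin(p)])
    print(ph,'scene',s.proj(g+.063*d),'top',t.proj(g+.063*d))
for c in('scene','top'): print(c,bot.mark_of(c,'short_jar')[:2])
E
```

```text
0 base [319.5898 124.6292] centre [319.4786 235.1258] [-0.0528  0.0642]
15 base [319.4345 128.4281] centre [319.4374 232.2527] [-0.0549  0.0479]
30 base [319.3162 140.0787] centre [319.3978 232.413 ] [-0.0612  0.0327]
45 base [319.2275 156.9579] centre [319.3622 235.2928] [-0.0712  0.0197]
[[319.3, 140.2]]
[[316.7, 143.1]]
t 81.7 [ 0.4546 -0.1164  0.0396] [-179.95   -0.56   89.98] F [ 1.2 -2.3  3.2] op 0.06001077700276309 2.851065716240555
0 scene [282.287  196.3236] top [270.0773 204.1157]
15 scene [283.223  201.8523] top [272.0114 204.2886]
30 scene [285.1899 207.4481] top [275.5969 204.4718]
45 scene [288.0595 212.78  ] top [280.5377 204.6534]
scene [{'location': [286.0, 212.1], 'confidence': 0.74}, {'location': [339.2, 214.6], 'confidence': 0.53}]
top []
```

arm_command(
  series=[
    [0.006,0,-0.003,0],
    [0.013,0,-0.007,0],
    [0.02,0,-0.01,0],
    [0.027,0,-0.011,0],
    [0.034,0,-0.012,0],
  ],
)

```text
time: 82.5
ee_pos: [0.4542, -0.0814, 0.0519]
tcp_rot: [-179.9, -0.6, 90.0]
wrist_force: [-0.8, -0.3, -0.7]
opening: 0.0598
grasp_force: 2.6
```

arm_command(
  series=[
    [0.007,0,0,0],
    [0.014,0,0,0],
    [0.021,0,0.001,0],
    [0.028,0,0.003,0],
    [0.036,0,0.005,0],
  ],
)

```text
time: 83.0
ee_pos: [0.4543, -0.0457, 0.0469]
tcp_rot: [-179.9, -0.6, 90.0]
wrist_force: [-0.9, -3.4, 2.5]
opening: 0.0595
grasp_force: 2.5
```

```bash
cat > tilt.py <<'E'
from jar import *
import sys
n,L=sys.argv[1],float(sys.argv[2])
w=Cam('wrist');g=w.o['ee_pos']+[0,0,.024];print(w.o['ee_pos'],w.o['wrist_force'],w.o['grasp_force'])
print('mark',[k['location'] for k in bot.mark_of('wrist',n)[:2]])
for ph in (45,60,75,90,105):
    p=np.radians(ph);d=np.array([0,np.cos(p),-np.sin(p)]);print(ph,w.proj(g+L*d),(g+L*d)[1:])
t2([n])
E
python3 tilt.py short_jar .063
```

```text
[ 0.4543 -0.0457  0.0469] [-0.9381 -3.3549  2.5471] 2.4637916882056743
mark [[318.4, 221.8]]
45 [319.1902 156.9672] [-0.0011  0.0264]
60 [319.1774 177.3677] [-0.0142  0.0163]
75 [319.1719 200.1292] [-0.0293  0.0101]
90 [319.1716 224.4383] [-0.0457  0.0079]
105 [319.1749 249.682 ] [-0.062   0.0101]
short_jar [ 0.457 -0.045  0.003] err 0.0096 0.76 0.44 [281. 214.] [272. 202.]
t 83.1 [ 0.4542 -0.0453  0.0468] [-179.89   -0.59   90.05] F [ 0.3  0.5 -3.1] op 0.05988679769798731 2.034065695479512
```

arm_command(
  series=[
    [0,0,0,0],
    [0,0,0,0],
    [0,0,0,0],
    [0,0,0,0],
    [0,0,0,0],
  ],
  hand=0.045,
  grip_force=45,
)

```text
time: 83.8
ee_pos: [0.4543, -0.0462, 0.0471]
tcp_rot: [-179.9, -0.6, 90.0]
wrist_force: [-0.0, -0.5, -1.9]
opening: 0.0587
grasp_force: 48.6
```

arm_command(
  series=[
    [0,0,-0.01,0],
    [0,0,-0.03,0],
    [0,-0.01,-0.06,0],
    [0,-0.03,-0.085,0],
    [0,-0.05,-0.095,0],
  ],
)

```text
time: 84.3
ee_pos: [0.4047, -0.0471, 0.1453]
tcp_rot: [179.9, -0.6, 90.0]
wrist_force: [-0.7, 0.0, -3.0]
opening: 0.0583
grasp_force: 49.4
```

arm_command(
  series=[
    [-0.025,0,0,0],
    [-0.06,0,0,0],
    [-0.1,0,0,0],
    [-0.14,0,0,0],
    [-0.175,0,0,0],
  ],
)

```text
time: 84.8
ee_pos: [0.4042, -0.2239, 0.1412]
tcp_rot: [-180.0, -0.6, 90.0]
wrist_force: [1.3, -0.6, -1.9]
opening: 0.0586
grasp_force: 49.4
```

arm_command(
  series=[
    [-0.035,0,0,0.06],
    [-0.07,0,0,0.12],
    [-0.105,0,0,0.2],
    [-0.13,0,0,0.26],
    [-0.142,0,0,0.302],
  ],
)

```text
time: 85.3
ee_pos: [0.4042, -0.3659, 0.1392]
tcp_rot: [-179.7, -0.5, 72.5]
wrist_force: [-0.3, 0.7, -3.2]
opening: 0.0586
grasp_force: 49.5
```

```bash
python3 - <<'E'
from jar import *
o=bot.get_obs();print(o['ee_pos'],o['tcp_rot'],o['opening'],o['grasp_force'],o['wrist_force'])
w=jars('wrist',['short_jar','tall_jar'],[.09,.012])
print('expect',w.proj(o['ee_pos']-[0,0,.047]))
print(go(.478,-.387,.06,72.7))
E
```

```text
[ 0.4042 -0.3659  0.1392] [-179.7356   -0.5256   72.4627] 0.05859813264656155 49.45857893675566 [-0.3404  0.6672 -3.2188]
short_jar find [(array([317., 260.]), 0.96, array([ 0.3937, -0.3943]))]
   mark []
tall_jar find [(array([433., 104.]), 0.61, array([ 0.5254, -0.3202]))]
   mark [(array([404., 106.]), 0.93, array([ 0.4979, -0.3159]))]
t 85.3 [ 0.4042 -0.3659  0.1392] [-179.7356   -0.5256   72.4627] 0.05859813264656155
expect [319.216  219.9253]
[-0.0011  0.0773  0.0793  0.0016]
```

arm_command(
  series=[
    [0,0.01,0,0],
    [0,0.03,0,0],
    [0,0.052,0,0],
    [0,0.07,0,0],
    [0,0.076,0,0],
  ],
)

```text
time: 86.05
ee_pos: [0.479, -0.3861, 0.1383]
tcp_rot: [-179.8, -0.5, 72.8]
wrist_force: [0.0, 0.6, -3.2]
opening: 0.0584
grasp_force: 49.5
```

arm_command(
  series=[
    [0,0,0.015,0],
    [0,0,0.035,0],
    [0,0,0.055,0],
    [0,0,0.07,0],
    [0,0,0.077,0],
  ],
)

```text
time: 86.55
ee_pos: [0.4757, -0.385, 0.0595]
tcp_rot: [-179.6, -0.6, 72.7]
wrist_force: [-0.8, -0.8, -2.8]
opening: 0.0586
grasp_force: 49.5
```

arm_command(
  series=[
    [0,0,0.001,0],
    [0,0,0.002,0],
    [0,0,0.003,0],
    [0,0,0.004,0],
    [0,0,0.005,0],
  ],
)

```text
time: 87.05
ee_pos: [0.4771, -0.3866, 0.0588]
tcp_rot: [-179.9, -0.4, 72.7]
wrist_force: [-6.6, -0.6, 13.6]
opening: 0.0589
grasp_force: 51.3
```

Contact. Release and rise.

arm_command(
  series=[
    [0,0,0,0],
    [0,0,0,0],
    [0,0,0,0],
    [0,0,0,0],
    [0,0,0,0],
  ],
  hand=0.0599,
  grip_force=20,
)

```text
time: 87.55
ee_pos: [0.4772, -0.386, 0.0568]
tcp_rot: [-179.8, -0.5, 72.7]
wrist_force: [1.9, -0.5, 1.6]
opening: 0.0602
grasp_force: 1.0
```

arm_command(
  series=[
    [0,0,0,0],
    [0,0,0,0],
    [0,0,0,0],
    [0,0,0,0],
    [0,0,0,0],
  ],
  hand=0.076,
)

```text
time: 88.05
ee_pos: [0.4767, -0.3858, 0.0565]
tcp_rot: [-179.7, -0.5, 72.7]
wrist_force: [-0.1, -0.2, 0.7]
opening: 0.0761
grasp_force: 0.0
```

arm_command(
  series=[
    [0,0,-0.03,0],
    [0,0,-0.07,0],
    [0,0,-0.11,0],
    [0,0,-0.15,0],
    [0,0,-0.19,0],
  ],
)

```text
time: 88.55
ee_pos: [0.4769, -0.3876, 0.2484]
tcp_rot: [-179.8, -0.5, 72.7]
wrist_force: [1.3, -0.3, -0.3]
opening: 0.0764
grasp_force: 0.0
```

arm_command(
  series=[
    [0,-0.03,0,0],
    [0,-0.07,0,0],
    [0,-0.11,0,0],
    [0,-0.14,0,0],
    [0,-0.14,0,0],
  ],
)

```text
time: 89.05
ee_pos: [0.341, -0.3453, 0.2486]
tcp_rot: [-179.8, -0.5, 72.6]
wrist_force: [0.2, -0.8, 1.4]
opening: 0.0759
grasp_force: 0.0
```

```bash
python3 - <<'E'
from jar import *
w=jars('wrist',['short_jar','tall_jar','spice_jar_a'],[.012]*3)
t2(['short_jar','tall_jar','spice_jar_a','recipe_board','recipe_top','recipe_foot','recipe_hinge','candle','pegs','garlic','corn_tin','cheese'])
E
```

```text
short_jar find [(array([443., 180.]), 0.74, array([ 0.4927, -0.4057])), (array([437.,  11.]), 0.72, array([ 0.5481, -0.189 ])), (array([452., 114.]), 0.28, array([ 0.5257, -0.3255]))]
   mark [(array([429., 171.]), 0.72, array([ 0.4759, -0.3887])), (array([433.,  55.]), 0.41, array([ 0.5218, -0.246 ]))]
tall_jar find [(array([451., 112.]), 0.82, array([ 0.5246, -0.3223]))]
   mark [(array([432., 114.]), 0.79, array([ 0.4985, -0.3183]))]
spice_jar_a find [(array([451.,  46.]), 0.78, array([ 0.551 , -0.2398])), (array([438.,  10.]), 0.66, array([ 0.5491, -0.1883]))]
   mark [(array([429.,  55.]), 0.92, array([ 0.5162, -0.2451])), (array([429.,   9.]), 0.84, array([ 0.5373, -0.1852]))]
t 89.05 [ 0.341  -0.3453  0.2486] [-179.7991   -0.4759   72.6095] 0.07586180521685058
short_jar [ 0.471 -0.389  0.021] err 0.0026 0.93 0.96 [392. 256.] [417. 199.]
tall_jar [ 0.49  -0.315  0.022] err 0.0059 0.77 0.9 [371. 240.] [384. 192.]
spice_jar_a [ 0.528 -0.235 -0.   ] err 0.0013 0.91 0.57 [352. 229.] [350. 175.]
spice_jar_a [ 0.536 -0.186  0.031] err 0.0087 0.65 0.86 [341. 211.] [328. 172.]
recipe_board [0.539 0.087 0.087] err 0.0011 0.83 0.65 [270. 165.] [206. 165.]
recipe_top [0.58  0.09  0.166] err 0.0011 0.57 0.95 [277. 136.] [194. 140.]
recipe_foot [0.632 0.097 0.016] err 0.0038 0.48 0.64 [290. 175.] [213. 129.]
recipe_hinge [0.569 0.089 0.101] err 0.0038 0.66 0.67 [277. 158.] [203. 151.]
corn_tin [ 0.66 -0.21  0.01] err 0.0008 0.66 0.97 [373. 203.] [340. 120.]
cheese [ 0.618 -0.358  0.   ] err 0.0005 0.62 0.73 [411. 231.] [402. 139.]
t 89.4 [ 0.3441 -0.3463  0.2468] [-179.7    -0.55   72.72] F [ 0.1  0.2 -0.5] op 0.07626487604299033 0.0
```

```bash
python3 -c "
from workcell import bot
print(bot.job_done())"
```

```text
the job is handed in; nothing more can be done
None
```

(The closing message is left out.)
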